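Pack and wedge a plywood fin root in the gluing frame

TASK

The sanding blocks left standing in the gluing frame are in the way: hang each one by its handle slot on a hook of the rack, one to a hook. Fit the three interlocking plywood sections into the frame in the one arrangement that nests, first section keyed onto the fixed stop, each flat on the frame's floor, and only then press the wooden wedge down, upright and as far as it will go, into the last gap before the leaning end board so that the row is locked tight. Do not disturb the bottle, the roll of tape or the screwdriver.

Things in the scene. Friction and masses are not known exactly. Their poses are not given: they have to be found in the camera images.
- frame_floor (a point): Gluing frame, fixed: wooden board 92 (x) x 244 (y) mm. Point: middle of its upper face, the floor for the sections, 12 mm above the bench. The row runs along y between fences 16 mm high, 57 mm apart. Packed tight, the sections' points lie at y = -62 (a), -12 (b), 38 (c) mm, x = 0; c's plain face at y = 55; the wedge then jams with its point at y = 68, about 35 to 41 mm up
- frame_stop (a point): Fixed stop at the frame's -y end, 50 mm high, upright. Point: middle of its face at floor level, 95 mm from the frame's point along -y. A centred key 16 mm wide (x), 45 high, stands 14 mm out from the face along +y. Same axes as the frame
- frame_end (a point): Leaning end board at the frame's +y end, 44 mm wide (x), about 59 mm high. Point: middle of its inner face at floor level, 80.3 mm from the frame's point along +y; from there the face leans away (to +y) 1 in 6, so it is 8.3 mm further at 50 mm up. Same axes as the frame
- section_a_mid (a point): Section a, first in the row, at the stop. Plywood, 55 mm high, 0.11 kg. Main part 52 mm wide (x; grip here) by 34 mm (y). Point: centre of the main part, 27.5 mm up. In the frame its axes point as the frame's do. On its -y side two prongs 16 mm long leave a centred notch 25 mm wide for the stop's key; on its +y side the half x = 2 to 26 mm stands out 16 mm as a step
- section_b_mid (a point): Section b, middle of the row. Plywood, 55 mm high, 0.11 kg. Main part 52 mm wide (x; grip here) by 34 mm (y). Point: centre of the main part, 27.5 mm up. In the frame its axes point as the frame's do. On its -y side the half x = -26 to -2 mm stands out 16 mm as a step (nests beside a's step); on its +y side a centred tongue 16 mm wide stands out 14 mm
- section_c_mid (a point): Section c, last in the row. Plywood, 55 mm high, 0.11 kg. Main part 52 mm wide (x; grip here) by 34 mm (y). Point: centre of the main part, 27.5 mm up. In the frame its axes point as the frame's do. On its -y side two prongs 16 mm long leave a centred notch 25 mm wide for b's tongue; its +y side is plain
- wedge_mid (a point): Brown wooden wedge standing on its thin end, 50 mm wide (x, grip here), 70 high, 0.09 kg; 26 mm thick (y) at the bottom, 38 at the top. Its upright -y face (13 mm from the point) goes against section c, its +y face, sloping out 1 in 6, against the end board. Point: 35 mm above the underside, mid bottom thickness. z up. Push down with 15 to 20 N to lock; friction holds it
- sander0_mid (a point): Sanding block 0, 52 (x) x 46 (y) x 106 mm high, 0.12 kg: cork base, on it an upright plywood handle plate 10 mm thick (y), 52 wide (x), with a slot through it along y, 36 mm wide, from 40 to 72 mm above the underside; the solid rim above (34 mm) is pinched across the 10 mm. Point: on the middle axis, 53 mm above the underside, 19 mm below the slot's upper edge. z up. May be absent
- sander1_mid (a point): Sanding block 1, 52 (x) x 46 (y) x 106 mm high, 0.12 kg: cork base, on it an upright plywood handle plate 10 mm thick (y), 52 wide (x), with a slot through it along y, 36 mm wide, from 40 to 72 mm above the underside; the solid rim above (34 mm) is pinched across the 10 mm. Point: on the middle axis, 53 mm above the underside, 19 mm below the slot's upper edge. z up. May be absent
- sander2_mid (a point): Sanding block 2, 52 (x) x 46 (y) x 106 mm high, 0.12 kg: cork base, on it an upright plywood handle plate 10 mm thick (y), 52 wide (x), with a slot through it along y, 36 mm wide, from 40 to 72 mm above the underside; the solid rim above (34 mm) is pinched across the 10 mm. Point: on the middle axis, 53 mm above the underside, 19 mm below the slot's upper edge. z up. May be absent
- hook0 (a point): Hook 0 of the fixed rack: flat steel arm 12 mm wide (y), 8 thick, pointing along this frame's -x, towards the robot. Point: middle of the arm's top face, 200 mm above the bench. Its lip, 31 to 37 mm along -x, rises 14 mm above the arm's top; the rack's rail starts 34 mm along +x and is no higher than the arm. Hooks are 80 mm apart in y
- hook1 (a point): Hook 1 of the fixed rack: flat steel arm 12 mm wide (y), 8 thick, pointing along this frame's -x, towards the robot. Point: middle of the arm's top face, 200 mm above the bench. Its lip, 31 to 37 mm along -x, rises 14 mm above the arm's top; the rack's rail starts 34 mm along +x and is no higher than the arm. Hooks are 80 mm apart in y
- hook2 (a point): Hook 2 of the fixed rack: flat steel arm 12 mm wide (y), 8 thick, pointing along this frame's -x, towards the robot. Point: middle of the arm's top face, 200 mm above the bench. Its lip, 31 to 37 mm along -x, rises 14 mm above the arm's top; the rack's rail starts 34 mm along +x and is no higher than the arm. Hooks are 80 mm apart in y
- bottle: Amber bottle, 70 mm across, 190 mm high: leave alone. Origin at the centre of its underside
- tape_roll: Roll of yellow tape lying flat, 110 mm across, 25 mm high: leave alone. Origin at the centre of its underside
- screwdriver: Screwdriver lying on the bench: leave alone. Origin under its middle

How it is judged:
On the way, in this order (a step that is already met when the one before it is completed fails the run):
1. the three sections stand nested in order on the frame's floor, pushed up to the stop (x of section_a_mid in the frame of frame_floor between -0.007 and 0.007 m and y of section_a_mid in the frame of frame_floor between -0.066 and -0.05 m and z of section_a_mid in the frame of frame_floor between 0.0225 and 0.0325 m and angle between each of section_a_mid, section_b_mid, section_c_mid's own z axis and vertical below 0.08 rad and angle between the y axis of each of section_a_mid, section_b_mid, section_c_mid and the y axis of frame_floor, either way round below 0.1 rad and x of section_b_mid in the frame of frame_floor between -0.007 and 0.007 m and y of section_b_mid in the frame of frame_floor between -0.016 and 0 m and z of section_b_mid in the frame of frame_floor between 0.0225 and 0.0325 m and x of section_c_mid in the frame of frame_floor between -0.007 and 0.007 m and y of section_c_mid in the frame of frame_floor between 0.034 and 0.05 m and z of section_c_mid in the frame of frame_floor between 0.0225 and 0.0325 m), for 0.2 s.
2. the wedge is driven into the last gap (x of section_a_mid in the frame of frame_floor between -0.007 and 0.007 m and y of section_a_mid in the frame of frame_floor between -0.066 and -0.058 m and z of section_a_mid in the frame of frame_floor between 0.0225 and 0.0325 m and angle between each of section_a_mid, section_b_mid, section_c_mid, wedge_mid's own z axis and vertical below 0.08 rad and angle between the y axis of each of section_a_mid, section_b_mid, section_c_mid and the y axis of frame_floor, either way round below 0.1 rad and x of section_b_mid in the frame of frame_floor between -0.007 and 0.007 m and y of section_b_mid in the frame of frame_floor between -0.016 and -0.008 m and z of section_b_mid in the frame of frame_floor between 0.0225 and 0.0325 m and x of section_c_mid in the frame of frame_floor between -0.007 and 0.007 m and y of section_c_mid in the frame of frame_floor between 0.034 and 0.042 m and z of section_c_mid in the frame of frame_floor between 0.0225 and 0.0325 m and z of wedge_mid in the frame of frame_floor between 0.029 and 0.045 m and y of wedge_mid in the frame of frame_floor between 0.063 and 0.073 m and x of wedge_mid in the frame of frame_floor between -0.012 and 0.012 m and angle between the y axis of wedge_mid and the y axis of frame_floor, either way round below 0.12 rad), for 0.2 s.
At the end, for the whole second after the job is handed in: Every sanding block present hangs upright by its slot on a hook; sections a, b, c stand flat in the frame within 4 mm of their tight places along the row, in before the wedge; the wedge is upright in the last gap, its middle 29 to 45 mm above the frame's floor. All released (all of step 2 and ((x of sander0_mid in the frame of hook0 between -0.032 and 0.032 m and y of sander0_mid in the frame of hook0 between -0.016 and 0.016 m and z of sander0_mid in the frame of hook0 between -0.026 and -0.012 m) or (x of sander0_mid in the frame of hook1 between -0.032 and 0.032 m and y of sander0_mid in the frame of hook1 between -0.016 and 0.016 m and z of sander0_mid in the frame of hook1 between -0.026 and -0.012 m) or (x of sander0_mid in the frame of hook2 between -0.032 and 0.032 m and y of sander0_mid in the frame of hook2 between -0.016 and 0.016 m and z of sander0_mid in the frame of hook2 between -0.026 and -0.012 m)) and angle between each of sander0_mid, sander1_mid, sander2_mid's own z axis and vertical below 0.25 rad and ((x of sander1_mid in the frame of hook0 between -0.032 and 0.032 m and y of sander1_mid in the frame of hook0 between -0.016 and 0.016 m and z of sander1_mid in the frame of hook0 between -0.026 and -0.012 m) or (x of sander1_mid in the frame of hook1 between -0.032 and 0.032 m and y of sander1_mid in the frame of hook1 between -0.016 and 0.016 m and z of sander1_mid in the frame of hook1 between -0.026 and -0.012 m) or (x of sander1_mid in the frame of hook2 between -0.032 and 0.032 m and y of sander1_mid in the frame of hook2 between -0.016 and 0.016 m and z of sander1_mid in the frame of hook2 between -0.026 and -0.012 m)) and ((x of sander2_mid in the frame of hook0 between -0.032 and 0.032 m and y of sander2_mid in the frame of hook0 between -0.016 and 0.016 m and z of sander2_mid in the frame of hook0 between -0.026 and -0.012 m) or (x of sander2_mid in the frame of hook1 between -0.032 and 0.032 m and y of sander2_mid in the frame of hook1 between -0.016 and 0.016 m and z of sander2_mid in the frame of hook1 between -0.026 and -0.012 m) or (x of sander2_mid in the frame of hook2 between -0.032 and 0.032 m and y of sander2_mid in the frame of hook2 between -0.016 and 0.016 m and z of sander2_mid in the frame of hook2 between -0.026 and -0.012 m))); the robot touches nothing.
It fails at once if the bottle was disturbed (moved more than 30 mm) (distance of bottle from where it was at the start of the episode above 0.03 m).
It fails at once if the tape roll was disturbed (moved more than 30 mm) (distance of tape_roll from where it was at the start of the episode above 0.03 m).
It fails at once if the screwdriver was disturbed (moved more than 30 mm) (distance of screwdriver from where it was at the start of the episode above 0.03 m).
Of sander0, sander1, sander2 only 1 to 3 are there at a start; the rules pass over those that are not, and their reading is None.
At some moment in a run one of section_a, section_b, section_c may be knocked a few centimetres aside while the robot is not near it.
It also fails if it takes over 210 s, if anything falls off the work surface, if the arm or the gripper's body presses on something with over 40 N, if the wrist force passes 120 N, or if a joint passes its speed limit or range.

ROBOT

A 6-joint arm with a two-finger parallel gripper is mounted at the origin on the work surface. World frame = base frame: x ahead of the robot, y to its left, z up, the work surface at z = 0. Lengths are in m, angles in rad, forces in N, time in s.
With the tool pointing down it reaches from about 0.35 to 0.975 m from the base axis. Payload 4.9 kg.
Tool frame: the origin (TCP) lies midway between the tips of the shut fingers; the grasp point (between the pads) lies 19 mm behind it; z points along the fingers, y is the direction in which the jaws open and shut (so a half turn about z gives the same grasp; the last joint's range is limited). The gripper opens to 85 mm and grips with 20 to 120 N. Pads are 22 mm wide; open, the fingers measure 114 mm over their backs; the gripper's body (76 mm by 85 mm) begins 54 mm behind the grasp point. The pads swing forward as they close: fully open they stand 13 mm farther back than shut.
Start: joints at [1.193, 0.053, 1.613, -0, 1.476, -0.119], TCP at [0.16, 0.604, 0.231] pointing down, gripper open.
Joint ranges: [-3.01, 3.01], [-1.01, 2.22], [0.06, 2.58], [-1.02, 4.17], [0.09, 2.62], [-3.14, 3.14]. Speed limits (rad/s): [2.57, 2.57, 3.14, 3.14, 3.14, 3.14].

INTERFACE

Orientations are given as a unit quaternion [w, x, y, z].
In Python, from plant import state, grab_frame, camera_params, job_done, boxes_of gives the robot as it stands.
- The arm moves only by the tool step_arm, never from a script. Its argument "steps" is a list of rows, each a list of 4 numbers: the shift along the tool's x, y, z in mm, then the turn about the tool's z in degrees. A call has 1 to 8 rows; each row shifts and turns the pose as measured when the row begins, along the tool's axes as they then stand; what a row does not reach is not made up. A row lasts 1/10 s, in which the tool goes at most 50 mm and 8.59 degrees, less where a joint would pass 70% of its speed; a pose out of reach is approached as far as the arm can. A call is refused whole if a number of a shift passes 50 or a number of a turn 8.59, either way. A call with a gripper value outside its range is refused whole. "claw" is the opening in per cent of the stroke, from 0 (shut) to 100 (fully open), set as the call begins (left out, the last holds). The fingers move at their own pace and stop on an object; the grip force is fixed at half the most. Time passes only in rows, so rows that do not move let the fingers close. It gives the time, the measured TCP pose, the force and the opening at its end, in the units of the state.
- state(): the state, without advancing time (a new reading comes with each control period).
- grab_frame(name): name is "scene" or "side" or "wrist"; returns (picture, depth): 480x640x3 uint8, red, green, blue; 480x640 float32, m along the optical axis (not along the pixel's ray), 0 where there is no reading.
- camera_params(name): a dict with "mtx" (3x3 intrinsics, pixels), "extrinsics" (4x4, takes a point from camera to world coordinates); the wrist camera has in their place "T_tool_cam" (4x4, takes a point from camera to tool coordinates, whose origin is the TCP and whose axes are the flange's). Camera axes: x right, y down, z forward; pixel columns grow to the right and rows downward; lengths in m; the calibration is good to about 2 mm. The wrist camera is an equidistant fisheye: a pixel r from the principal point sees the ray r / f radians off the axis. A picture is of the moment at which its call begins: read the wrist's pose just before it. camera_params takes no time and is no camera call.
- job_done(): hands the job in, once; it reports no verdict.
Trained networks look in the newest picture that a camera, given by its name, has taken for a name from the list of things; names that differ only in an ending like _2 or _b are one class to them, and where a whole thing is asked for, a point or a joint stands for the part that bears it (a point fixed in the world has none). Each returns a list of dicts, best first, with "p" (0 to 1); they miss things now and then, are a little off and sometimes report something else, mostly with a low value. They report only what shows in the picture. A call takes as long as a camera call.
- boxes_of(camera, label): "box" ([left, top, width, height] in pixels, round what is visible of it).
The state is a dict: "time": time; "joint_pos": joint angles; "joint_vel": joint speeds; "joint_efforts": joint torques, N m; "tool_pos": TCP position; "tool_rot": TCP orientation; "contact_force": force on the tool from outside, world axes, zero at the start; "ft_torque": the same for the moment, N m; "gripper_width": opening from 0.0 (shut) to 1.0 (fully open).
Only numpy, scipy, OpenCV 4.12 (cv2) and the standard library are available. Lean on these libraries where they do the work, as an engineer would, in place of code of your own. Each camera call takes 0.05 s, during which the arm holds its last target. There are 200 camera calls.

## Working session

There is one attempt and no reset: what is moved stays moved. The work goes in short steps, Python scripts to look and compute and a tool call to move; the robot and the scene stay as the last step left them, time stands still between calls to the robot, and variables do not carry over. Pictures are saved under pics/ and viewed, about 12 in all and at most 16, crops included, and the job is handed in when it is done.

Besides the shell and the picture viewer there is one more tool, called after "Request:" by a JSON object that holds its "name" and its "arguments", one argument or row to a line. step_arm: Moves the arm, as the interface text tells. Its arguments: {"type":"object","properties":{"steps":{"type":"array"},"claw":{"type":"number"}},"required":["steps"]}

```bash
mkdir -p pics; ls; python3 - <<'E'
from plant import *
import cv2, numpy as np
s=state();print(s)
for c in ("scene","side"):
    im,d=grab_frame(c);cv2.imwrite(f"pics/{c}0.png",im[:,:,::-1]);np.savez(f"pics/{c}0.npz",im=im,d=d)
    p=camera_params(c);print(c,np.round(p["mtx"],1).tolist(),np.round(p["extrinsics"],4).tolist())
p=camera_params("wrist");print({k:np.round(v,4).tolist() if hasattr(v,'shape') else v for k,v in p.items()})
E
```

```text
pics
{'time': 0.0, 'joint_pos': array([ 1.19300217e+00,  5.33377697e-02,  1.61429671e+00, -1.53488031e-05,
        1.47601774e+00, -1.19054492e-01]), 'joint_vel': array([ 5.23854192e-04, -3.59796597e-04, -1.45980324e-03,  3.67248193e-04,
        6.47912486e-07, -3.31368868e-04]), 'joint_efforts': array([ 2.37904431e-03, -3.93692636e+01, -3.70177031e+01,  1.93712174e-05,
        7.07997009e-03, -2.25653429e-05]), 'tool_pos': array([0.15971681, 0.60359678, 0.23007325]), 'tool_rot': array([-2.45794480e-04,  1.29008470e-01,  9.91642957e-01, -1.00004511e-03]), 'contact_force': array([-0.24806433, -0.26356093, -0.3182726 ]), 'ft_torque': array([ 0.02890609, -0.01120149,  0.01951084]), 'gripper_width': 1.000954188756603}
scene [[535.5, 0.0, 326.9], [0.0, 535.5, 231.9], [0.0, 0.0, 1.0]] [[-0.8214, 0.3368, -0.4602, 1.1869], [0.5703, 0.4862, -0.6621, 0.8447], [0.0008, -0.8063, -0.5915, 0.9566], [0.0, 0.0, 0.0, 1.0]]
side [[455.2, 0.0, 323.3], [0.0, 455.2, 241.8], [0.0, 0.0, 1.0]] [[0.9972, -0.059, 0.0464, 0.498], [-0.0722, -0.5853, 0.8076, -1.054], [-0.0205, -0.8086, -0.5879, 0.8828], [0.0, 0.0, 0.0, 1.0]]
{'mtx': [[371.6483, 0.0, 311.1551], [0.0, 371.6483, 240.6437], [0.0, 0.0, 1.0]], 'T_tool_cam': [[-0.0003, -0.957, -0.29, 0.0742], [1.0, -0.0001, -0.0006, -0.0001], [0.0006, -0.29, 0.957, -0.1425], [0.0, 0.0, 0.0, 1.0]]}
```

View pics/scene0.png

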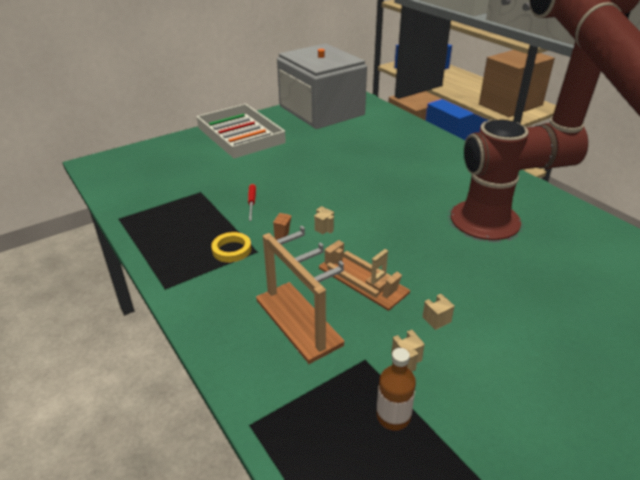

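View pics/side0.png

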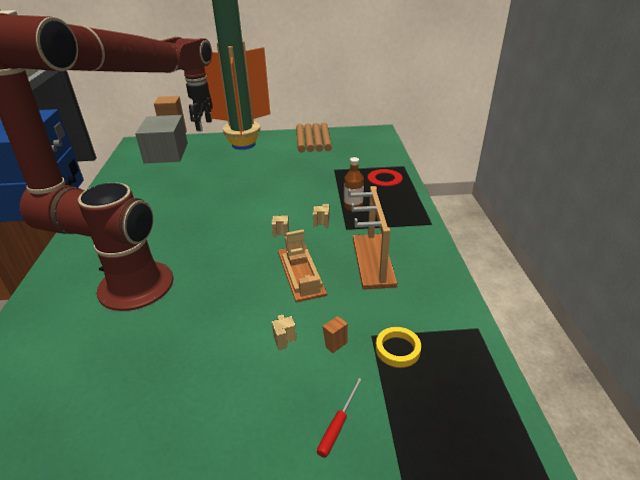

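The side view shows the frame at about (300,270) with one sanding block in it, the rack at (375,235), two sections behind at (280,225) and (320,215), one section in front at (284,330), and the wedge at (335,334). I'll build a fused top-down view from the depth images.

```bash
cat > h.py <<'E'
import numpy as np, cv2
from plant import *
from scipy.spatial.transform import Rotation as R
def T_tool(s):
    T=np.eye(4);q=s["tool_rot"];T[:3,:3]=R.from_quat([q[1],q[2],q[3],q[0]]).as_matrix();T[:3,3]=s["tool_pos"];return T
def cloud(c,save=None):
    s=state();im,d=grab_frame(c);p=camera_params(c);K=p["mtx"]
    v,u=np.mgrid[:480,:640];a=(u-K[0,2])/K[0,0];b=(v-K[1,2])/K[1,1]
    if c=="wrist":
        r=np.hypot(a,b)+1e-9;k=np.tan(np.minimum(r,1.35))/r;a,b=a*k,b*k
        d=np.where(r<1.2,d,0)
        E=T_tool(s)@p["T_tool_cam"]
    else: E=p["extrinsics"]
    P=np.stack([a*d,b*d,d],-1)@E[:3,:3].T+E[:3,3]
    if save: cv2.imwrite(f"pics/{save}.png",im[:,:,::-1])
    return P.astype(np.float32),im,d>0
def ortho(clouds,x0,x1,y0,y1,mm=2):
    """top map: rows = decreasing x, columns = decreasing y (as seen from robot). returns rgb,z"""
    n=int((x1-x0)*1000/mm);m=int((y1-y0)*1000/mm)
    Z=np.full((n,m),np.nan);C=np.zeros((n,m,3),np.uint8)
    for P,im,ok in clouds:
        q=P[ok];c=im[ok];r=((x1-q[:,0])*1000/mm).astype(int);k=((y1-q[:,1])*1000/mm).astype(int)
        g=(r>=0)&(r<n)&(k>=0)&(k<m)&(q[:,2]<.35);q,c,r,k=q[g],c[g],r[g],k[g]
        o=np.argsort(q[:,2]);q,c,r,k=q[o],c[o],r[o],k[o]
        old=Z[r,k];w=~(old>q[:,2]);Z[r[w],k[w]]=q[w,2];C[r[w],k[w]]=c[w]
    return C,Z
def show(C,Z,x1,y1,mm,name,scale,gridmm=50):
    I=cv2.resize(C[:,:,::-1],None,fx=scale,fy=scale,interpolation=cv2.INTER_NEAREST)
    zz=np.nan_to_num(Z);H=cv2.applyColorMap(np.uint8(np.clip(zz/.2*255,0,255)),cv2.COLORMAP_JET);H[np.isnan(Z)]=0
    H=cv2.resize(H,None,fx=scale,fy=scale,interpolation=cv2.INTER_NEAREST)
    for J in (I,H):
        for g in np.arange(-1,1.2,gridmm/1000):
            r=int((x1-g)*1000/mm*scale);k=int((y1-g)*1000/mm*scale)
            if 0<r<J.shape[0]: cv2.line(J,(0,r),(J.shape[1],r),(255,255,255),1);cv2.putText(J,"%.2f"%g,(0,r),0,.35,(255,255,0),1)
            if 0<k<J.shape[1]: cv2.line(J,(k,0),(k,J.shape[0]),(255,255,255),1);cv2.putText(J,"%.2f"%g,(k,10),0,.35,(255,255,0),1)
    cv2.imwrite(f"pics/{name}.png",np.vstack([I,H]))
E
python3 - <<'E'
from h import *
cl=[cloud("scene"),cloud("side")]
C,Z=ortho(cl,.35,.75,-.4,.35,2)
show(C,Z,.75,.35,2,"top0",1.5 and 2,50)
for P,im,ok in cl:
    g=ok&(P[...,0]>.35)&(P[...,0]<.75)&(abs(P[...,1])<.3)&(abs(P[...,2])<.02); print(np.median(P[g][:,2]))
for n in ["frame_floor","frame_stop","frame_end","section_a_mid","section_b_mid","section_c_mid","wedge_mid","sander0_mid","sander1_mid","sander2_mid","hook0","bottle","tape_roll","screwdriver"]:
    for c,(P,im,ok) in zip(("scene","side"),cl):
        for b in boxes_of(c,n)[:3]:
            x,y,w,h=b["box"];u,v=int(x+w/2),int(y+h/2)
            print(n,c,round(b["p"],2),np.int32(b["box"]),np.round(P[min(v,479),min(u,639)],3))
E
```

```text
0.00070722273
-3.114861e-05
frame_floor scene 0.63 [317 242  93  71] [0.493 0.015 0.014]
frame_floor side 0.82 [279 241  50  61] [ 0.498 -0.004  0.011]
frame_stop scene 0.96 [317 238  90  73] [0.484 0.004 0.012]
frame_stop scene 0.62 [376 348  37  80] [0.718 0.393 0.124]
frame_stop side 0.82 [280 240  45  58] [0.493 0.011 0.011]
frame_end scene 0.77 [317 242  93  68] [0.483 0.007 0.01 ]
frame_end side 0.85 [275 240  54  60] [0.492 0.001 0.011]
section_a_mid scene 0.66 [388 331  34  39] [0.681 0.376 0.188]
section_a_mid side 0.8 [314 204  14  21] [0.568 0.269 0.034]
section_a_mid side 0.71 [351 186  45 105] [0.734 0.146 0.013]
section_b_mid scene 0.96 [313 204  22  30] [ 0.45  -0.231  0.047]
section_b_mid scene 0.23 [319 242  86  69] [0.49  0.007 0.014]
section_b_mid side 0.97 [270 317  25  34] [ 0.438 -0.283  0.051]
section_c_mid scene 0.81 [424 293  30  33] [0.444 0.246 0.055]
section_c_mid scene 0.69 [253 222  92 140] [ 0.656 -0.047  0.002]
section_c_mid scene 0.65 [315 206  19  27] [ 0.452 -0.228  0.046]
section_c_mid side 0.67 [272 216  18  19] [0.431 0.216 0.034]
wedge_mid scene
[... 426 characters left out ...]
scene 0.34 [253 224  90 140] [ 0.671 -0.022  0.022]
sander2_mid side 0.89 [286 228  19  36] [0.478 0.09  0.036]
hook0 scene 0.72 [257 225  88 139] [ 0.653 -0.041 -0.002]
hook0 side 0.72 [347 188  49 100] [0.725 0.136 0.016]
bottle scene 0.7 [375 349  36  80] [0.722 0.394 0.123]
bottle scene 0.67 [258 228  86 136] [ 0.669 -0.016  0.019]
bottle side 0.76 [343 157  22  52] [0.691 0.346 0.11 ]
bottle side 0.75 [271 316  23  33] [ 0.438 -0.282  0.053]
tape_roll scene 0.72 [210 229  37  31] [ 0.716 -0.333  0.003]
tape_roll side 0.81 [370 328  49  37] [ 0.713 -0.304  0.   ]
screwdriver scene 0.63 [247 181   9  25] [ 0.549 -0.505  0.029]
screwdriver side 0.72 [318 376  41  77] [ 0.552 -0.496  0.025]
```

View pics/top0.png

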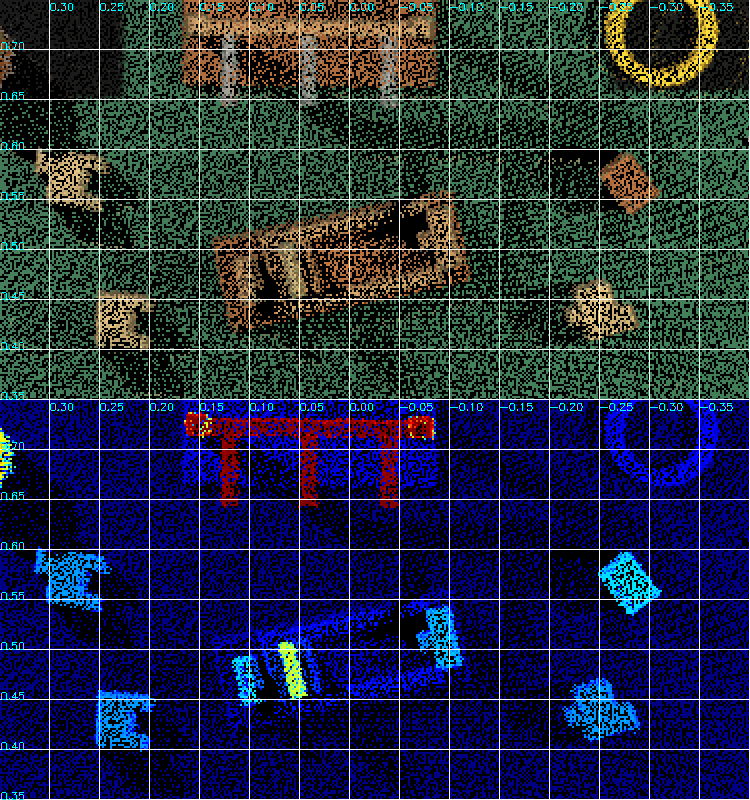

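The map shows one sanding block at about (0.48, 0.06). The frame is at about (0.49, 0.01), yaw about 13°, with its stop on the −y side. The hooks are near y = 0.12, 0.04 and −0.04, and a, c, b and the wedge stand at (0.57,0.28), (0.43,0.22), (0.44,−0.25) and (0.565,−0.27). Next I move above the frame.

```bash
cat >> h.py <<'E'
def goto(x,y,z,yang=None):
    """print tool shift mm / turn deg to reach world TCP, tool-y world angle yang (deg, mod 180)"""
    s=state();T=T_tool(s);A=T[:3,:3];d=(np.array([x,y,z])-T[:3,3])*1000
    a=np.degrees(np.arctan2(A[1,1],A[0,1]))
    tilt=np.degrees(np.arccos(-A[2,2]))
    print("t%.1f pos"%s["time"],np.round(T[:3,3],4),"yang %.1f tilt %.2f q6 %.2f grip %.2f F"%(a,tilt,s["joint_pos"][5],s["gripper_width"]),np.round(s["contact_force"],1))
    if yang is None: yang=a
    dy=(yang-a+90)%180-90
    c,sn=np.cos(np.radians(dy)),np.sin(np.radians(dy))
    # shift expressed in present axes and in axes after turning
    B=np.array([[c,-sn,0],[sn,c,0],[0,0,1]])@A
    print("now-axes",np.round(A.T@d,1),"turned-axes",np.round(B.T@d,1),"turn(tool z) %.1f"%(-dy))
E
python3 -c "
from h import *
goto(.5,0.0,.34,103)"
```

```text
t1.6 pos [0.1599 0.6042 0.2313] yang 75.2 tilt 0.00 q6 -0.12 grip 1.00 F [ 0.6  0.5 -0.1]
now-axes [-483.4 -497.  -108.7] turned-axes [-195.4 -665.2 -108.7] turn(tool z) -27.8
```

Request:
{"name": "step_arm", "arguments": {
  "steps": [
    [0,0,-50,-5],
    [-20,-20,-40,-8],
    [-40,-40,0,-8],
    [-45,-45,0,-8],
    [-50,-50,0,0],
    [-50,-50,0,0],
    [-50,-50,0,0],
    [-50,-50,0,0]
  ]
}}

```text
time: 2.4
tool_pos: [0.4201, 0.4134, 0.3225]
tool_rot: [0.001, -0.133, 0.991, -0.0]
contact_force: [0.4, -0.1, -0.4]
gripper_width: 1.002
```

```bash
python3 -c "
from h import *
goto(.5,0.0,.34,103)"
```

```text
t2.4 pos [0.4201 0.4134 0.3225] yang 105.2 tilt 0.15 q6 -1.18 grip 1.00 F [ 0.4 -0.1 -0.4]
now-axes [  31.5 -419.9  -17.2] turned-axes [  15.1 -420.8  -17.2] turn(tool z) 2.2
```

Request:
{"name": "step_arm", "arguments": {
  "steps": [
    [5,-50,-5,1],
    [5,-50,-5,1],
    [5,-50,-5,0],
    [0,-50,0,0],
    [0,-50,0,0],
    [0,-50,0,0],
    [0,-50,0,0],
    [0,-40,0,0]
  ]
}}

```text
time: 3.2
tool_pos: [0.4985, 0.0293, 0.3368]
tool_rot: [0.002, -0.114, 0.993, -0.002]
contact_force: [0.2, 0.8, -0.1]
gripper_width: 0.999
```

Request:
{"name": "step_arm", "arguments": {
  "steps": [
    [3,-20,0,0],
    [0,0,0,0],
    [0,0,0,0]
  ]
}}

```text
time: 3.5
tool_pos: [0.5005, 0.0036, 0.3369]
tool_rot: [0.002, -0.11, 0.994, -0.002]
contact_force: [0.2, 0.1, 0.0]
gripper_width: 0.998
```

```bash
python3 - <<'E'
from h import *
goto(.5,0.0,.34,103)
c=cloud("wrist","w1");np.savez("pics/w1.npz",P=c[0],im=c[1],ok=c[2])
C,Z=ortho([c],.38,.72,-.15,.16,1)
show(C,Z,.72,.16,1,"top1",1.0,50)
I=cv2.imread("pics/top1.png");h=I.shape[0]//2;cv2.imwrite("pics/top1.png",cv2.resize(np.hstack([I[:h],I[h:]]),None,fx=1.28,fy=1.28))
P,im,ok=c;g=ok&(abs(P[...,2])<.02)&(P[...,0]<.42);print(np.median(P[g][:,2]))
E
```

```text
t3.5 pos [0.5005 0.0036 0.3369] yang 102.6 tilt 0.34 q6 -1.93 grip 1.00 F [0.2 0.1 0. ]
now-axes [ 1.2 -3.4 -3.1] turned-axes [ 1.3 -3.4 -3.1] turn(tool z) -0.4
-0.00014551719
```

View pics/top1.png

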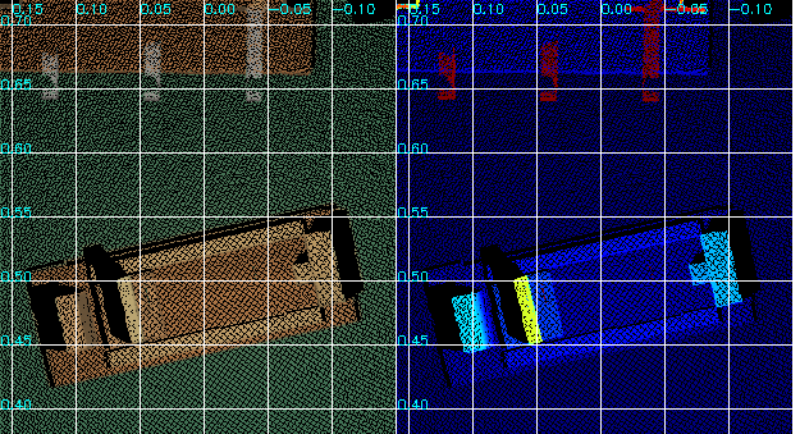

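```bash
python3 - <<'E'
from h import *
f=np.load("pics/w1.npz");P,im,ok=f["P"],f["im"],f["ok"];Q=P[ok]
def sel(x0,x1,y0,y1,z0,z1):
    g=(Q[:,0]>x0)&(Q[:,0]<x1)&(Q[:,1]>y0)&(Q[:,1]<y1)&(Q[:,2]>z0)&(Q[:,2]<z1);return Q[g]
def rect(q,n):
    r=cv2.minAreaRect((q[:,:2]*1000).astype(np.float32));print(n,len(q),"z",np.round(np.median(q[:,2]),4),"c",np.round(r[0],1),"size",np.round(r[1],1),"ang",round(r[2],1))
fe=sel(.38,.6,-.1,.12,.024,.032); print("fence pts",len(fe))
th0=np.radians(13)
best=None
for a in np.arange(8,18,.1):
    t=np.radians(a);u=fe[:,0]*np.cos(t)+fe[:,1]*np.sin(t) # frame x
    h,_=np.histogram(u,bins=np.arange(.35,.65,.001));sc=(h.astype(float)**2).sum()
    if best is None or sc>best[0]: best=(sc,a)
a=best[1];t=np.radians(a);u=fe[:,0]*np.cos(t)+fe[:,1]*np.sin(t);print("frame yaw",a)
h,e=np.histogram(u,bins=np.arange(.40,.60,.002));print([(round(x,3),n) for x,n in zip(e,h) if n>15])
rect(sel(.38,.6,-.13,-.06,.055,.07),"stop top")
rect(sel(.38,.6,.08,.14,.064,.08),"end top")
rect(sel(.38,.6,.03,.09,.11,.125),"sander top")
rect(sel(.38,.6,.02,.09,.03,.055),"sander base")
for y in (.12,.04,-.04): 
  rect(sel(.63,.74,y-.02,y+.02,.193,.206),"hook")
  rect(sel(.63,.74,y-.02,y+.02,.208,.22),"lip")
# side-cam hooks
P,im,ok=cloud("side");Q=P[ok]
for y in (.12,.04,-.04): 
  rect(sel(.63,.74,y-.02,y+.02,.193,.206),"hook side");rect(sel(.63,.66,y-.02,y+.02,.208,.22),"lip side")
E
```

```text
fence pts 2724
frame yaw 11.999999999999986
[(np.float64(0.438), np.int64(185)), (np.float64(0.44), np.int64(189)), (np.float64(0.442), np.int64(244)), (np.float64(0.444), np.int64(235)), (np.float64(0.446), np.int64(200)), (np.float64(0.448), np.int64(246)), (np.float64(0.45), np.int64(93)), (np.float64(0.47), np.int64(17)), (np.float64(0.508), np.int64(231)), (np.float64(0.51), np.int64(177)), (np.float64(0.512), np.int64(184)), (np.float64(0.514), np.int64(198)), (np.float64(0.516), np.int64(177)), (np.float64(0.518), np.int64(181))]
stop top 1042 z 0.0616 c [509.  -87.2] size [57.4 34.7] ang 12.3
end top 583 z 0.0695 c [467.7 104.1] size [44.7 17.8] ang 13.4
sander top 569 z 0.1177 c [477.5  57.9] size [52.3 10.7] ang 13.7
sander base 1073 z 0.0369 c [476.6  58.1] size [59.4 65.9] ang 81.8
hook 334 z 0.1995 c [661.4 121.2] size [38.1 13.2] ang 0.1
lip 108 z 0.2132 c [646.1 121.5] size [13.2  7.2] ang 89.2
hook 397 z 0.1996 c [664.4  40.9] size [46.2 12.5] ang 0.6
lip 122 z 0.2131 c [645.  42.] size [13.   7.6] ang 85.9
hook 747 z 0.1996 c [682.5 -44.6] size [81.4 36.2] ang 8.7
lip 118 z 0.2131 c [644.4 -38.8] size [12.1  7.4] ang 88.1
hook side 121 z 0.1986 c [688.1 124.7] size [37.  83.1] ang 82.9
lip side 7 z 0.2122 c [646.8 117.8] size [8. 3.] ang 83.7
hook side 144 z 0.198 c [685.3  39.3] size [84.3 37.5] ang 0.3
lip side 8 z 0.2123 c [645.6  36.4] size [8.9 2.9] ang 83.4
hook side 151 z 0.1987 c [686.  -34.3] size [37.9 83.4] ang 81.8
lip side 10 z 0.213 c [644.7 -41. ] size [ 5. 12.] ang 9.5
```

```bash
python3 -c "
from h import *
goto(.4775,.058,.092,103.7)"
```

```text
t3.6 pos [0.5005 0.0044 0.337 ] yang 102.7 tilt 0.35 q6 -1.93 grip 1.00 F [ 0.3 -0.4  0. ]
now-axes [ 11.5  58.5 244.6] turned-axes [ 10.5  58.7 244.6] turn(tool z) -1.0
```

Request:
{"name": "step_arm", "arguments": {
  "claw": 60,
  "steps": [
    [5,30,20,-1],
    [5,27,40,0],
    [0,0,45,0],
    [0,0,40,0],
    [0,0,20,0],
    [0,0,0,0],
    [0,0,0,0]
  ]
}}

```text
time: 4.3
tool_pos: [0.4779, 0.0682, 0.1695]
tool_rot: [0.006, -0.127, 0.992, -0.002]
contact_force: [0.1, -0.4, 0.4]
gripper_width: 0.605
```

```bash
python3 -c "
from h import *
goto(.4775,.058,.092,103.7)"
```

```text
t4.3 pos [0.4779 0.0682 0.1695] yang 104.6 tilt 0.69 q6 -1.84 grip 0.61 F [ 0.1 -0.4  0.4]
now-axes [ 3.8 -9.4 77.6] turned-axes [ 3.6 -9.4 77.6] turn(tool z) 0.9
```

Request:
{"name": "step_arm", "arguments": {
  "steps": [
    [3,-9,0,1],
    [0,0,0,0],
    [0,0,30,0],
    [0,0,25,0],
    [0,0,15,0],
    [0,0,0,0]
  ]
}}

```text
time: 4.9
tool_pos: [0.4865, 0.0573, 0.1097]
tool_rot: [0.016, -0.117, 0.993, -0.003]
contact_force: [-0.4, -0.2, 0.5]
gripper_width: 0.602
```

```bash
python3 -c "
from h import *
goto(.4775,.058,.092,103.7)"
```

```text
t4.9 pos [0.4865 0.0573 0.1097] yang 103.4 tilt 1.89 q6 -1.84 grip 0.60 F [-0.4 -0.2  0.5]
now-axes [ 9.1  3.  17.4] turned-axes [ 9.1  3.  17.4] turn(tool z) -0.3
```

Request:
{"name": "step_arm", "arguments": {
  "steps": [
    [9,3,10,0],
    [0,0,5,0],
    [0,0,0,0]
  ]
}}

```text
time: 5.2
tool_pos: [0.4795, 0.0576, 0.0975]
tool_rot: [0.019, -0.117, 0.993, -0.004]
contact_force: [0.2, 0.4, 0.4]
gripper_width: 0.599
```

```bash
python3 -c "
from h import *
goto(.4775,.058,.092,103.7);print(T_tool(state())[:3,2])"
```

```text
t5.2 pos [0.4795 0.0576 0.0975] yang 103.4 tilt 2.26 q6 -1.84 grip 0.60 F [0.2 0.4 0.4]
now-axes [2.  0.9 5.4] turned-axes [2.  0.9 5.4] turn(tool z) -0.3
[ 0.0394201  -0.00272854 -0.999219  ]
```

Request:
{"name": "step_arm", "arguments": {
  "claw": 0,
  "steps": [
    [2,1,5,0],
    [0,0,0,0],
    [0,0,0,0],
    [0,0,0,0],
    [0,0,0,0],
    [0,0,0,0],
    [0,0,0,0]
  ]
}}

```text
time: 5.9
tool_pos: [0.4786, 0.0583, 0.0941]
tool_rot: [0.021, -0.117, 0.993, -0.004]
contact_force: [-0.2, -0.1, -0.6]
gripper_width: 0.104
```

Request:
{"name": "step_arm", "arguments": {
  "steps": [
    [0,0,-20,0],
    [0,0,-30,0],
    [0,0,-30,0],
    [0,0,-30,0],
    [0,0,-20,0],
    [0,0,-10,0],
    [0,0,0,0]
  ]
}}

```text
time: 6.6
tool_pos: [0.4705, 0.0587, 0.2354]
tool_rot: [0.018, -0.116, 0.993, -0.003]
contact_force: [0.2, -0.6, -1.1]
gripper_width: 0.108
```

```bash
python3 -c "
from h import *
goto(.59,.041,.23,0);print(T_tool(state())[:3,2])"
```

```text
t6.6 pos [0.4705 0.0587 0.2354] yang 103.4 tilt 2.13 q6 -1.84 grip 0.11 F [ 0.2 -0.6 -1.1]
now-axes [-111.9  -44.8    9.9] turned-axes [  17.9 -119.4    6.1] turn(tool z) -76.6
[ 0.03709038 -0.00217534 -0.99930955]
```

Request:
{"name": "step_arm", "arguments": {
  "steps": [
    [0,0,0,8],
    [0,0,0,8],
    [0,0,0,8],
    [0,0,0,8],
    [0,0,0,8],
    [0,0,0,8],
    [0,0,0,8],
    [0,0,0,8]
  ]
}}

```text
time: 7.4
tool_pos: [0.4648, 0.0587, 0.2203]
tool_rot: [0.007, 0.448, 0.894, 0.003]
contact_force: [0.2, 0.1, -1.3]
gripper_width: 0.108
```

Request:
{"name": "step_arm", "arguments": {
  "steps": [
    [0,0,0,8],
    [0,0,0,8],
    [0,0,0,8],
    [0,0,0,4],
    [0,0,0,0]
  ]
}}

```text
time: 7.9
tool_pos: [0.4603, 0.0588, 0.2094]
tool_rot: [-0.0, 0.659, 0.752, -0.001]
contact_force: [-0.2, -0.6, -1.0]
gripper_width: 0.098
```

```bash
python3 -c "
from h import *
goto(.61,.041,.227,0);print(T_tool(state())[:3,2])"
```

```text
t7.9 pos [0.4603 0.0588 0.2094] yang 7.5 tilt 0.10 q6 -0.16 grip 0.10 F [-0.2 -0.6 -1. ]
now-axes [-37.2 146.1 -17.8] turned-axes [-17.8 149.7 -17.8] turn(tool z) 7.5
[-0.00134076 -0.00114743 -0.99999844]
```

Request:
{"name": "step_arm", "arguments": {
  "steps": [
    [-6,20,-8,5],
    [-6,30,-8,3],
    [-4,30,-6,0],
    [0,20,-2,0],
    [0,5,-2,0],
    [0,0,-2,0]
  ]
}}

```text
time: 8.5
tool_pos: [0.5656, 0.046, 0.2276]
tool_rot: [-0.006, 0.709, 0.705, -0.006]
contact_force: [-1.1, -0.2, -0.7]
gripper_width: 0.108
```

```bash
python3 -c "
from h import *
goto(.605,.0412,.229,0);print(T_tool(state())[:3,2])
c=cloud('wrist','w2')"
```

```text
t8.5 pos [0.5656 0.046  0.2276] yang -0.3 tilt 0.93 q6 -0.04 grip 0.11 F [-1.1 -0.2 -0.7]
now-axes [-4.6 39.4 -2. ] turned-axes [-4.8 39.4 -2. ] turn(tool z) -0.3
[-1.61985574e-02 -4.99773430e-04 -9.99868670e-01]
```

View pics/w2.png

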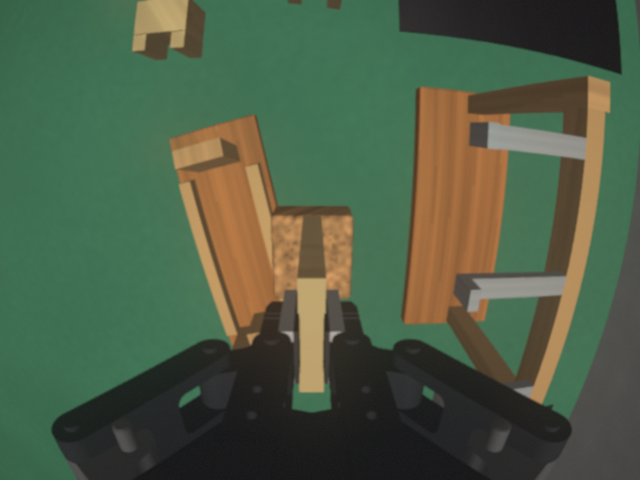

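The block is held upright by its rim, with the plate at (312,330) and the middle hook to its right at (510,290). Now I thread the slot over the hook.

Request:
{"name": "step_arm", "arguments": {
  "steps": [
    [-4,15,-3,0],
    [-1,10,-3,0],
    [0,10,-2,0],
    [0,0,-2,0]
  ]
}}

```text
time: 8.95
tool_pos: [0.5982, 0.0416, 0.2363]
tool_rot: [-0.007, 0.708, 0.706, -0.007]
contact_force: [-0.0, -0.4, -1.5]
gripper_width: 0.103
```

```bash
python3 -c "
from h import *
goto(.68,.0412,.229,0)"
```

```text
t8.9 pos [0.5982 0.0416 0.2363] yang -0.1 tilt 1.14 q6 -0.05 grip 0.10 F [-0.  -0.4 -1.5]
now-axes [-0.3 81.9  5.7] turned-axes [-0.4 81.9  5.7] turn(tool z) -0.1
```

Request:
{"name": "step_arm", "arguments": {
  "steps": [
    [0,5,6,0],
    [0,0,0,0]
  ]
}}

```text
time: 9.15
tool_pos: [0.603, 0.0419, 0.2301]
tool_rot: [-0.007, 0.708, 0.706, -0.007]
contact_force: [-0.5, 0.1, -1.6]
gripper_width: 0.104
```

Request:
{"name": "step_arm", "arguments": {
  "steps": [
    [0,15,0,0],
    [0,15,-1,0]
  ]
}}

```text
time: 9.35
tool_pos: [0.6319, 0.0423, 0.2299]
tool_rot: [-0.008, 0.708, 0.707, -0.008]
contact_force: [1.0, 0.6, -1.4]
gripper_width: 0.108
```

```bash
python3 -c "
from h import *
goto(.68,.0412,.229,0)"
```

```text
t9.3 pos [0.6319 0.0423 0.2299] yang -0.1 tilt 1.25 q6 -0.05 grip 0.11 F [ 1.   0.6 -1.4]
now-axes [-1.  48.1 -0.2] turned-axes [-1.1 48.1 -0.2] turn(tool z) -0.1
```

Request:
{"name": "step_arm", "arguments": {
  "steps": [
    [-1,12,-1,0],
    [0,15,-1,0],
    [0,13,-1,0],
    [0,5,-1,0],
    [0,0,0,0]
  ]
}}

```text
time: 9.85
tool_pos: [0.6788, 0.0412, 0.2315]
tool_rot: [-0.009, 0.707, 0.707, -0.009]
contact_force: [-0.1, 1.0, -0.6]
gripper_width: 0.103
```

```bash
python3 -c "
from h import *
goto(.68,.0412,.21,0)
cloud('side','s3')
I=cv2.imread('pics/s3.png')[160:300,260:440];cv2.imwrite('pics/s3c.png',cv2.resize(I,None,fx=4,fy=4,interpolation=cv2.INTER_CUBIC))"
```

```text
t9.8 pos [0.6788 0.0412 0.2315] yang -0.0 tilt 1.43 q6 -0.05 grip 0.10 F [-0.1  1.  -0.6]
now-axes [-0.   1.7 21.5] turned-axes [-0.   1.7 21.5] turn(tool z) -0.0
```

View pics/s3c.png

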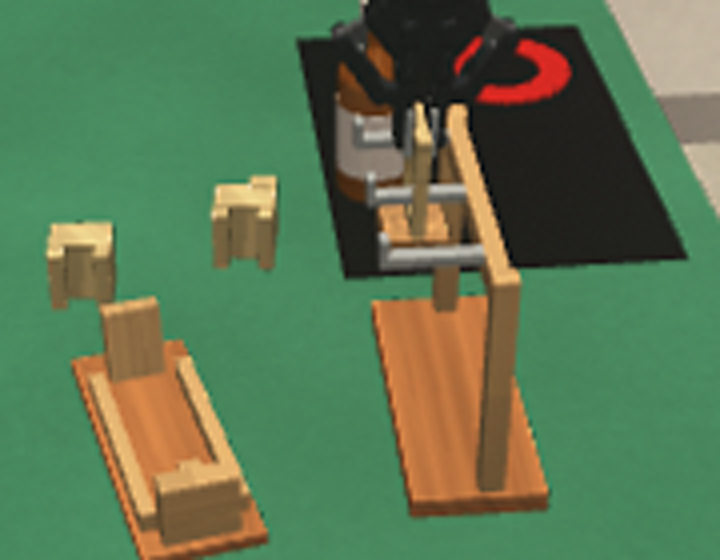

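The crop shows the middle hook passing through the slot at (430,190). I lower, watching the force.

Request:
{"name": "step_arm", "arguments": {
  "steps": [
    [0,0,7,0],
    [0,0,6,0],
    [0,0,5,0],
    [0,0,0,0]
  ]
}}

```text
time: 10.3
tool_pos: [0.6761, 0.0414, 0.2112]
tool_rot: [-0.01, 0.707, 0.707, -0.01]
contact_force: [-0.5, 0.9, 0.0]
gripper_width: 0.103
```

```bash
python3 -c "
from h import *
goto(.68,.0412,.208,0)"
```

```text
t10.3 pos [0.6761 0.0414 0.2112] yang -0.0 tilt 1.57 q6 -0.05 grip 0.10 F [-0.5  0.9  0. ]
now-axes [-0.2  4.   3.1] turned-axes [-0.2  4.   3.1] turn(tool z) -0.0
```

Request:
{"name": "step_arm", "arguments": {
  "steps": [
    [0,0,2,0],
    [0,0,0,0]
  ]
}}

```text
time: 10.5
tool_pos: [0.6763, 0.0415, 0.2104]
tool_rot: [-0.009, 0.707, 0.707, -0.009]
contact_force: [0.2, 0.1, -1.9]
gripper_width: 0.105
```

Request:
{"name": "step_arm", "arguments": {
  "claw": 35,
  "steps": [
    [0,0,0,0],
    [0,0,0,0],
    [0,0,0,0],
    [0,0,0,0]
  ]
}}

```text
time: 10.9
tool_pos: [0.6768, 0.0414, 0.2115]
tool_rot: [-0.008, 0.707, 0.707, -0.008]
contact_force: [0.2, -0.0, 0.4]
gripper_width: 0.345
```

Request:
{"name": "step_arm", "arguments": {
  "steps": [
    [0,0,-10,0],
    [0,0,-30,0],
    [0,0,-40,0],
    [0,0,-40,0],
    [0,0,-20,0],
    [0,0,0,0]
  ]
}}

```text
time: 11.5
tool_pos: [0.6796, 0.0415, 0.3581]
tool_rot: [-0.009, 0.707, 0.707, -0.009]
contact_force: [-0.6, 0.9, -0.1]
gripper_width: 0.352
```

```bash
python3 -c "
from h import *
goto(.5,.2,.33,15)
P,im,ok=cloud('wrist','w4')
for x0,x1,z0,z1 in((.65,.71,.22,.26),):
  g=ok&(P[...,0]>x0)&(P[...,0]<x1)&(abs(P[...,1]-.04)<.03)&(P[...,2]>z0)&(P[...,2]<z1);q=P[g];print(len(q),np.median(q,0) if len(q) else 0)
"
```

```text
t11.5 pos [0.6796 0.0415 0.3581] yang -0.0 tilt 1.45 q6 -0.05 grip 0.35 F [-0.6  0.9 -0.1]
now-axes [ 158.4 -178.9   32.7] turned-axes [ 199.6 -131.7   31.5] turn(tool z) -15.0
933 [0.67597    0.04357864 0.23380087]
```

The block hangs on hook 1 with its top at 0.234, as expected. Next come sections a and c.

Request:
{"name": "step_arm", "arguments": {
  "claw": 100,
  "steps": [
    [0,-25,0,0],
    [15,-40,0,0],
    [30,-40,0,0],
    [30,-30,0,0],
    [30,-15,0,0],
    [20,0,0,0],
    [0,0,0,0]
  ]
}}

```text
time: 12.25
tool_pos: [0.52, 0.1689, 0.346]
tool_rot: [-0.016, 0.708, 0.706, -0.017]
contact_force: [-0.4, -0.4, 0.1]
gripper_width: 1.0
```

```bash
cat >> h.py <<'E'
def sel(Q,x0,x1,y0,y1,z0,z1):
    g=(Q[:,0]>x0)&(Q[:,0]<x1)&(Q[:,1]>y0)&(Q[:,1]<y1)&(Q[:,2]>z0)&(Q[:,2]<z1);return Q[g]
SH={"a":[(-26,-17,26,17),(2,17,26,33),(-26,-33,-12.5,-17),(12.5,-33,26,-17)],
    "b":[(-26,-17,26,17),(-26,-33,-2,-17),(-8,17,8,31)],
    "c":[(-26,-17,26,17),(-26,-33,-12.5,-17),(12.5,-33,26,-17)],
    "w":[(-25,-13,25,25)]}
def fit(q,n,yaw=0,span=180,step=2):
    """fit top outline template n to points q (world, top face); mm grid IoU"""
    from scipy.optimize import minimize
    q=q[:,:2]*1000;c0=np.median(q,0);S=4
    m=np.zeros((480,480),np.uint8);p=np.int32((q-c0)*S+240);p=p[((p>=0)&(p<480)).all(1)];m[p[:,1],p[:,0]]=255
    m=cv2.morphologyEx(m,cv2.MORPH_CLOSE,np.ones((13,13)))>0
    def iou(v):
        t=np.zeros((480,480),np.uint8);c,s=np.cos(v[2]/20),np.sin(v[2]/20)
        for x0,y0,x1,y1 in SH[n]:
            k=np.array([[x0,y0],[x1,y0],[x1,y1],[x0,y1]],float)
            k=np.c_[k[:,0]*c-k[:,1]*s+v[0],k[:,0]*s+k[:,1]*c+v[1]]
            cv2.fillConvexPoly(t,np.int32((k*S+240)*16),1,shift=4)
        t=t>0;return -(t&m).sum()/(t|m).sum()
    best=min(((iou((0,0,np.radians(a)*20)),a) for a in np.arange(yaw-span,yaw+span,10)))
    cands=[]
    for a in sorted(((iou((0,0,np.radians(a)*20)),a) for a in np.arange(yaw-span,yaw+span+1,10)))[:4]:
        r=minimize(iou,[0,0,np.radians(a[1])*20],method="Nelder-Mead",options=dict(initial_simplex=np.array([[0,0,0],[8,0,0],[0,8,0],[0,0,4]])+[0,0,np.radians(a[1])*20]))
        cands.append((r.fun,r.x))
    f,v=min(cands,key=lambda z:z[0])
    return (v[0]+c0[0])/1000,(v[1]+c0[1])/1000,np.degrees(v[2]/20),-f
E
python3 - <<'E'
from h import *
goto(.5,.17,.33,0)
P,im,ok=cloud("wrist","w5");Q=P[ok]
for n,(x,y) in {"a":(.57,.275),"c":(.43,.225)}.items():
    q=sel(Q,x-.06,x+.06,y-.06,y+.06,.048,.062);print(n,len(q),np.median(q[:,2]),{m:np.round(fit(q,m),3) for m in "abc"})
E
```

```text
t12.2 pos [0.52   0.1689 0.346 ] yang -0.2 tilt 2.70 q6 0.18 grip 1.00 F [-0.4 -0.4  0.1]
now-axes [  1.  -19.2  16.9] turned-axes [  1.1 -19.2  16.9] turn(tool z) -0.2
a 1906 0.05484029 {'a': array([ 0.569,  0.282, -8.534,  0.942]), 'b': array([   0.569,    0.281, -188.41 ,    0.752]), 'c': array([ 0.569,  0.282, -7.643,  0.819])}
c 1550 0.054908402 {'a': array([ 0.428,  0.235, -4.787,  0.799]), 'b': array([ 0.428,  0.234, -5.843,  0.74 ]), 'c': array([ 0.428,  0.235, -4.792,  0.937])}
```

```bash
sed -i 's|    if yang is None|    print("zax",np.round(A[:,2],3))\n    if yang is None|' h.py; python3 -c "
from h import *
goto(.569,.282,.11,-8.5)"
```

```text
t12.3 pos [0.5201 0.168  0.3458] yang -0.3 tilt 2.74 q6 0.18 grip 1.00 F [-0.5 -0.3 -0.6]
zax [-0.048 -0.001 -0.999]
now-axes [114.6  59.6 233. ] turned-axes [120.4  42.7 233.8] turn(tool z) 8.2
```

Request:
{"name": "step_arm", "arguments": {
  "steps": [
    [20,10,10,4],
    [40,17,30,4],
    [35,10,40,0],
    [15,5,40,0],
    [5,0,40,0],
    [0,0,30,0],
    [0,0,10,0],
    [0,0,0,0]
  ]
}}

```text
time: 13.1
tool_pos: [0.5662, 0.2702, 0.1316]
tool_rot: [-0.014, 0.761, 0.648, -0.023]
contact_force: [0.2, -0.2, -0.1]
gripper_width: 0.999
```

```bash
python3 -c "
from h import *
goto(.569,.282,.019,-8.5)"
```

```text
t13.1 pos [0.5662 0.2702 0.1316] yang -9.2 tilt 3.10 q6 0.48 grip 1.00 F [ 0.2 -0.2 -0.1]
zax [-0.053 -0.008 -0.999]
now-axes [ 14.    6.7 112.2] turned-axes [ 14.    6.8 112.2] turn(tool z) -0.7
```

Request:
{"name": "step_arm", "arguments": {
  "steps": [
    [0,0,0,-8],
    [0,0,0,-8],
    [0,0,0,-8]
  ]
}}

```text
time: 13.4
tool_pos: [0.5689, 0.2683, 0.1355]
tool_rot: [-0.017, 0.605, 0.796, -0.018]
contact_force: [0.5, -0.4, -0.0]
gripper_width: 1.001
```

```bash
python3 -c "
from h import *
goto(.569,.282,.019,-8.5)"
```

```text
t13.4 pos [0.5689 0.2683 0.1355] yang 15.6 tilt 2.86 q6 0.05 grip 1.00 F [ 0.5 -0.4 -0. ]
zax [-0.049 -0.008 -0.999]
now-axes [ 12.5   9.5 116.2] turned-axes [ 12.9   3.8 116.5] turn(tool z) 24.1
```

Request:
{"name": "step_arm", "arguments": {
  "steps": [
    [0,0,0,8],
    [0,0,0,8],
    [0,0,0,8]
  ]
}}

```text
time: 13.7
tool_pos: [0.5735, 0.2671, 0.1433]
tool_rot: [-0.011, 0.761, 0.648, -0.016]
contact_force: [-0.1, 0.2, 0.1]
gripper_width: 1.001
```

```bash
python3 -c "
from h import *
goto(.569,.282,.019,-8.5)"
```

```text
t13.7 pos [0.5735 0.2671 0.1433] yang -9.2 tilt 2.25 q6 0.47 grip 1.00 F [-0.1  0.2  0.1]
zax [-0.039 -0.005 -0.999]
now-axes [ 15.4  -2.1 124.3] turned-axes [ 15.4  -2.  124.3] turn(tool z) -0.7
```

Request:
{"name": "step_arm", "arguments": {
  "steps": [
    [0,0,20,0],
    [0,0,20,0],
    [0,0,0,0]
  ]
}}

```text
time: 14.0
tool_pos: [0.578, 0.2662, 0.1119]
tool_rot: [-0.008, 0.763, 0.646, -0.01]
contact_force: [-0.5, -0.8, 0.0]
gripper_width: 1.003
```

```bash
python3 -c "
from h import *
goto(.569,.282,.019,-8.5)"
```

```text
t14.0 pos [0.578  0.2662 0.1119] yang -9.5 tilt 1.45 q6 0.48 grip 1.00 F [-0.5 -0.8  0. ]
zax [-0.025 -0.001 -1.   ]
now-axes [14.5 -9.2 93.1] turned-axes [14.7 -8.9 93.1] turn(tool z) -1.0
```

Request:
{"name": "step_arm", "arguments": {
  "steps": [
    [10,-7,15,1],
    [5,-4,20,0],
    [0,0,15,0],
    [0,0,0,0]
  ]
}}

```text
time: 14.4
tool_pos: [0.5753, 0.2831, 0.071]
tool_rot: [-0.005, 0.77, 0.638, -0.003]
contact_force: [-0.3, 0.1, 0.1]
gripper_width: 1.001
```

```bash
python3 -c "
from h import *
goto(.569,.282,.019,-8.5)"
```

```text
t14.4 pos [0.5753 0.2831 0.071 ] yang -10.7 tilt 0.68 q6 0.52 grip 1.00 F [-0.3  0.1  0.1]
zax [-0.012  0.003 -1.   ]
now-axes [-2.3 -5.3 52.1] turned-axes [-2.  -5.4 52.1] turn(tool z) -2.2
```

Request:
{"name": "step_arm", "arguments": {
  "steps": [
    [-2,-6,5,-2],
    [0,-3,15,0],
    [0,0,15,0],
    [0,0,12,0],
    [0,0,5,0],
    [0,0,0,0]
  ]
}}

```text
time: 15.0
tool_pos: [0.5696, 0.2824, 0.0202]
tool_rot: [-0.003, 0.759, 0.651, -0.0]
contact_force: [-0.3, 0.2, 0.2]
gripper_width: 1.003
```

```bash
python3 -c "
from h import *
goto(.569,.282,.019,-8.5)"
```

```text
t15.0 pos [0.5696 0.2824 0.0202] yang -8.8 tilt 0.40 q6 0.49 grip 1.00 F [-0.3  0.2  0.2]
zax [-0.005  0.005 -1.   ]
now-axes [-0.5 -0.5  1.2] turned-axes [-0.5 -0.5  1.2] turn(tool z) -0.3
```

Aligned on section a, so I grip and lift.

Request:
{"name": "step_arm", "arguments": {
  "claw": 0,
  "steps": [
    [0,0,0,0],
    [0,0,0,0],
    [0,0,0,0],
    [0,0,0,0],
    [0,0,0,0],
    [0,0,0,0]
  ]
}}

```text
time: 15.6
tool_pos: [0.5708, 0.2828, 0.0216]
tool_rot: [-0.003, 0.759, 0.651, 0.001]
contact_force: [-0.3, -0.9, -1.0]
gripper_width: 0.602
```

Request:
{"name": "step_arm", "arguments": {
  "steps": [
    [0,0,-15,0],
    [0,0,-30,0],
    [0,0,-30,0],
    [0,0,-30,0],
    [0,0,-20,0],
    [0,0,0,0]
  ]
}}

```text
time: 16.2
tool_pos: [0.5703, 0.2818, 0.1544]
tool_rot: [-0.003, 0.759, 0.651, 0.0]
contact_force: [1.3, -0.0, -0.4]
gripper_width: 0.602
```

```bash
python3 - <<'E'
from h import *
f=np.load("pics/w1.npz");P,im,ok=f["P"],f["im"],f["ok"];Q=P[ok]
# frame fit: inner fence edges from fence tops (z 24..32), mid-row only
fe=sel(Q,.38,.6,-.12,.12,.0245,.0315)
best=max(((lambda h:(h.astype(float)**2).sum())(np.histogram(fe[:,0]*np.cos(t)+fe[:,1]*np.sin(t),bins=np.arange(.4,.6,.0005))[0]),t) for t in np.radians(np.arange(11,14.5,.05)))
t=best[1];
def uv(q): return q[:,0]*np.cos(t)+q[:,1]*np.sin(t),-q[:,0]*np.sin(t)+q[:,1]*np.cos(t)
u,v=uv(fe);lo=u<.48
# per-side line fits of inner edge by v bins
for s,nm in((lo,"lo"),(~lo,"hi")):
    E=[]
    for b in np.arange(-.2,.0,.01):
        k=s&(v>b)&(v<b+.01)
        if k.sum()>15: E.append((b+.005,np.percentile(u[k],97 if nm=="lo" else 3)))
    E=np.array(E);print(nm,np.round(np.polyfit(E[:,0],E[:,1],1),4),np.round(E.T,4).tolist())
print("yaw",np.degrees(t))
for nm,q in(("stop",sel(Q,.38,.6,-.13,-.05,.058,.066)),("end",sel(Q,.38,.6,.08,.14,.066,.08)),("board",sel(Q,.38,.6,-.14,.15,.008,.016))):
    u,v=uv(q);print(nm,"u",np.round(np.percentile(u,[1,99]),4),"v",np.round(np.percentile(v,[1,99]),4))
q=sel(Q,.38,.6,-.13,-.05,.058,.066);u,v=uv(q)
for b in np.arange(.44,.53,.005):
    k=(u>b)&(u<b+.005)
    if k.sum()>10: print(round(b,3),np.round(np.percentile(v[k],[2,98]),4))
goto(.5,0,.2,12.3)
E
```

```text
lo [-0.0248  0.4532] [[-0.195, -0.185, -0.175, -0.165, -0.155, -0.145, -0.135, -0.125, -0.115, -0.105, -0.095, -0.085, -0.075, -0.065, -0.055, -0.045, -0.035, -0.025, -0.015], [0.4696, 0.4696, 0.4757, 0.4492, 0.4483, 0.4483, 0.4484, 0.4486, 0.4486, 0.4498, 0.4498, 0.4497, 0.4753, 0.4496, 0.4504, 0.4504, 0.4501, 0.4498, 0.4795]]
hi [-2.000e-04  5.023e-01] [[-0.195, -0.185, -0.175, -0.165, -0.155, -0.145, -0.135, -0.125, -0.115, -0.105, -0.095, -0.085, -0.075, -0.065, -0.055, -0.045, -0.025, -0.015], [0.4921, 0.5064, 0.4832, 0.5065, 0.5069, 0.5069, 0.507, 0.507, 0.5072, 0.5072, 0.5073, 0.5076, 0.4833, 0.5078, 0.5078, 0.5099, 0.5075, 0.4807]]
yaw 12.550000000000022
stop u [0.4499 0.5063] v [-0.2124 -0.1851]
end u [0.457  0.5007] v [-0.0084  0.0085]
board u [0.4328 0.5235] v [-0.2139  0.0213]
0.445 [-0.2119 -0.1928]
0.45 [-0.2123 -0.1925]
0.455 [-0.2112 -0.1924]
0.46 [-0.2114 -0.1923]
0.465 [-0.2116 -0.1922]
0.47 [-0.2117 -0.1874]
0.475 [-0.2115 -0.1901]
0.48 [-0.2125 -0.1814]
0.485 [-0.2124 -0.1923]
0.49 [-0.212  -0.1922]
0.495 [-0.2119 -0.1919]
0.5 [-0.2122 -0.1919]
0.505 [-0.2116 -0.1926]
t16.2 pos [0.5703 0.2818 0.1544] yang -8.8 tilt 0.37 q6 0.49 grip 0.60 F [ 1.3 -0.  -0.4]
zax [-0.004  0.005 -1.   ]
now-axes [-289.1  -26.5  -46.8] turned-axes [-260.2 -128.9  -46.2] turn(tool z) -21.1
```

Request:
{"name": "step_arm", "arguments": {
  "steps": [
    [-20,0,-10,-5],
    [-40,-5,0,-8],
    [-45,-20,0,-8],
    [-45,-30,0,0],
    [-45,-30,0,0],
    [-45,-25,0,0],
    [-30,-10,0,0],
    [0,0,0,0]
  ]
}}

```text
time: 17.0
tool_pos: [0.4873, -0.0016, 0.1597]
tool_rot: [-0.004, 0.62, 0.784, 0.0]
contact_force: [-0.6, 1.0, -0.8]
gripper_width: 0.6
```

```bash
cat >> h.py <<'E'
FY=12.3;F=np.array([.4880,.0093])
def fr(x,y,yaw=None):
    t=np.radians(FY);return F+np.array([x*np.cos(t)-y*np.sin(t),x*np.sin(t)+y*np.cos(t)])
def gof(x,y,z,yang=12.3):
    w=fr(x,y);goto(w[0],w[1],z,yang)
E
python3 -c "
from h import *
gof(0,-.055,.14)"
```

```text
t17.0 pos [ 0.4873 -0.0016  0.1597] yang 13.3 tilt 0.44 q6 -0.39 grip 0.60 F [-0.6  1.  -0.8]
zax [-0.006  0.005 -1.   ]
now-axes [-44.7   2.2  19.5] turned-axes [-44.7   3.   19.5] turn(tool z) 1.0
```

Request:
{"name": "step_arm", "arguments": {
  "steps": [
    [-20,2,0,1],
    [-18,0,0,0],
    [-2,0,0,0],
    [0,0,0,0]
  ]
}}

```text
time: 17.4
tool_pos: [0.4966, -0.0395, 0.1566]
tool_rot: [-0.006, 0.628, 0.778, 0.0]
contact_force: [-0.7, 0.1, -1.1]
gripper_width: 0.598
```

```bash
python3 - <<'E'
from h import *
gof(0,-.055,.14)
P,im,ok=cloud("wrist","w6");np.savez("pics/w6.npz",P=P,im=im,ok=ok);Q=P[ok]
s=state();p=s["tool_pos"]
q=sel(Q,p[0]-.06,p[0]+.06,p[1]-.06,p[1]+.06,p[2]+.02,p[2]+.05);print(len(q),np.median(q[:,2]))
h,e=np.histogram(q[:,2],bins=np.arange(.15,.22,.003));print([(round(a,3),n) for a,n in zip(e,h)])
t=np.radians(FY);Q2=Q.copy();d=Q[:,:2]-F;Q2[:,0]=d[:,0]*np.cos(t)+d[:,1]*np.sin(t);Q2[:,1]=-d[:,0]*np.sin(t)+d[:,1]*np.cos(t)
f=sel(Q2,-.06,.06,-.11,.09,.0245,.0315)
for b in np.arange(-.1,.09,.01):
    k=f[(f[:,1]>b)&(f[:,1]<b+.01)];lo=k[k[:,0]<0];hi=k[k[:,0]>0]
    print(round(b+.005,3),len(lo),len(hi),np.round(np.percentile(lo[:,0],95)*1e3,1) if len(lo)>8 else '',np.round(np.percentile(hi[:,0],5)*1e3,1) if len(hi)>8 else '')
k=sel(Q2,-.03,.03,-.14,-.06,.058,.066);print("stop",len(k),np.round(np.percentile(k[:,:2],[2,98],0)*1e3,1) if len(k) else '')
k=sel(Q2,-.03,.03,.07,.12,.066,.08);print("end",len(k),np.round(np.percentile(k[:,:2],[2,98],0)*1e3,1) if len(k) else '')
E
```

```text
t17.4 pos [ 0.4966 -0.0395  0.1566] yang 12.2 tilt 0.74 q6 -0.45 grip 0.60 F [-0.7  0.1 -1.1]
zax [-0.01   0.008 -1.   ]
now-axes [-5.6  2.1 16.5] turned-axes [-5.6  2.1 16.5] turn(tool z) -0.1
22093 0.19089842
[(np.float64(0.15), np.int64(0)), (np.float64(0.153), np.int64(0)), (np.float64(0.156), np.int64(0)), (np.float64(0.159), np.int64(0)), (np.float64(0.162), np.int64(0)), (np.float64(0.165), np.int64(0)), (np.float64(0.168), np.int64(0)), (np.float64(0.171), np.int64(0)), (np.float64(0.174), np.int64(103)), (np.float64(0.177), np.int64(667)), (np.float64(0.18), np.int64(668)), (np.float64(0.183), np.int64(771)), (np.float64(0.186), np.int64(833)), (np.float64(0.189), np.int64(16063)), (np.float64(0.192), np.int64(861)), (np.float64(0.195), np.int64(828)), (np.float64(0.198), np.int64(269)), (np.float64(0.201), np.int64(385)), (np.float64(0.204), np.int64(645)), (np.float64(0.207), np.int64(0)), (np.float64(0.21), np.int64(0)), (np.float64(0.213), np.int64(0)), (np.float64(0.216), np.int64(0))]
-0.095 0 0  
-0.085 0 0  
-0.075 5 0  
-0.065 197 0 -28.3 
-0.055 201 0 -28.1 
-0.045 211 62 -28.5 29.0
-0.035 204 208 -28.3 29.0
-0.025 222 197 -28.2 29.3
-0.015 222 209 -28.6 29.1
-0.005 229 229 -28.6 28.9
0.005 229 224 -28.4 28.7
0.015 223 234 -28.5 29.0
0.025 223 220 -28.8 29.2
0.035 229 230 -28.3 29.1
0.045 233 228 -28.6 29.0
0.055 221 223 -28.7 29.2
0.065 222 230 -28.5 28.9
0.075 108 96 -28.3 29.5
0.085 116 111 -1.2 1.0
stop 0 
end 1799 [[-20.6  88.9]
 [ 21.5 105.3]]
```

View pics/w6.png

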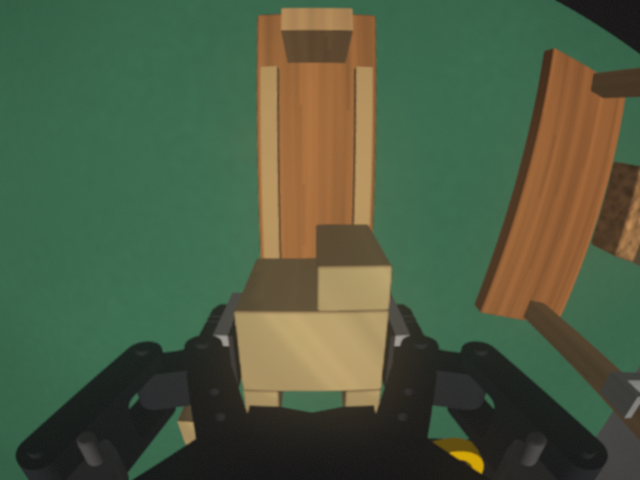

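Section a is held square at (310,330). The row is empty and the fences run parallel to my frame axes, centred to within 0.3 mm. I measure the held section relative to the TCP, then lower.

```bash
cat >> h.py <<'E'
def held(P,ok,z0,z1):
    """extents (mm) of held thing's top in tool-centred frame axes at present pose, and its frame position"""
    Q=P[ok];s=state();p=s["tool_pos"];t=np.radians(FY)
    q=sel(Q,p[0]-.06,p[0]+.06,p[1]-.06,p[1]+.06,z0,z1);d=q[:,:2]-F
    return np.c_[d[:,0]*np.cos(t)+d[:,1]*np.sin(t),-d[:,0]*np.sin(t)+d[:,1]*np.cos(t)]*1e3
E
python3 - <<'E'
from h import *
f=np.load("pics/w6.npz");q=held(f["P"],f["ok"],.187,.195)
p=T_tool(state())[:2,3]-F;t=np.radians(FY);print("tcp frame",np.round([p[0]*np.cos(t)+p[1]*np.sin(t),-p[0]*np.sin(t)+p[1]*np.cos(t)],4))
for b in range(-60,0,4):
    k=q[(q[:,1]>b)&(q[:,1]<b+4)]
    if len(k)>30: print(b,len(k),np.round(np.percentile(k[:,0],[1,99]),1))
for b in range(-28,30,4):
    k=q[(q[:,0]>b)&(q[:,0]<b+4)]
    if len(k)>30: print("x",b,len(k),np.round(np.percentile(k[:,1],[1,99]),1))
E
```

```text
tcp frame [-0.002  -0.0493]
-60 1253 [-27.8  23.6]
-56 1344 [-27.7  23.4]
-52 1413 [-27.8  23.6]
-48 1466 [-27.7  23.5]
-44 1700 [-40.3  35.8]
-40 2001 [-33.8  29.5]
-36 1811 [-27.2  22.6]
-32 796 [-0.2 23.4]
-28 830 [-0.2 23.2]
-24 837 [-0.2 23.2]
-20 961 [-0.2 23. ]
x -28 1164 [-75.7 -33. ]
x -24 1103 [-73.7 -32.9]
x -20 1114 [-74.1 -32.9]
x -16 1044 [-74.2 -32.9]
x -12 966 [-66.1 -32.9]
x -8 963 [-65.9 -32.9]
x -4 1034 [-66.2 -19.5]
x 0 1529 [-66. -17.]
x 4 1519 [-66. -17.]
x 8 1586 [-73.2 -17. ]
x 12 1657 [-73.7 -17. ]
x 16 1642 [-73.6 -17. ]
x 20 1594 [-75.3 -17. ]
x 24 132 [-49.8 -38.1]
x 28 65 [-39.7 -38.4]
```

Request:
{"name": "step_arm", "arguments": {
  "steps": [
    [-5,2,15,0],
    [-1,0,20,0],
    [0,0,20,0],
    [0,0,5,0],
    [0,0,0,0]
  ]
}}

```text
time: 17.95
tool_pos: [0.4989, -0.0409, 0.0912]
tool_rot: [-0.007, 0.625, 0.78, 0.0]
contact_force: [-0.2, 0.7, -1.0]
gripper_width: 0.597
```

```bash
python3 -c "
from h import *
gof(0.0003,-.055,.0326)"
```

```text
t17.9 pos [ 0.4989 -0.0409  0.0912] yang 12.6 tilt 0.83 q6 -0.46 grip 0.60 F [-0.2  0.7 -1. ]
zax [-0.011  0.009 -1.   ]
now-axes [-4.4  0.8 58.6] turned-axes [-4.4  0.9 58.6] turn(tool z) 0.3
```

Request:
{"name": "step_arm", "arguments": {
  "steps": [
    [-4,1,5,0],
    [-1,0,10,0],
    [0,0,0,0]
  ]
}}

```text
time: 18.25
tool_pos: [0.5019, -0.0455, 0.0762]
tool_rot: [-0.006, 0.625, 0.781, 0.001]
contact_force: [-1.0, 0.1, -2.1]
gripper_width: 0.603
```

```bash
python3 -c "
from h import *
gof(0.0003,-.055,.0326)"
```

```text
t18.2 pos [ 0.5019 -0.0455  0.0762] yang 12.6 tilt 0.72 q6 -0.46 grip 0.60 F [-1.   0.1 -2.1]
zax [-0.009  0.009 -1.   ]
now-axes [ 1.  -1.3 43.6] turned-axes [ 1.  -1.3 43.6] turn(tool z) 0.3
```

Request:
{"name": "step_arm", "arguments": {
  "steps": [
    [1,-2,5,0],
    [0,-1,7,0],
    [0,0,0,0]
  ]
}}

```text
time: 18.55
tool_pos: [0.4992, -0.0453, 0.0642]
tool_rot: [-0.005, 0.625, 0.78, 0.001]
contact_force: [-1.0, 0.4, -1.1]
gripper_width: 0.6
```

```bash
python3 -c "
from h import *
gof(0.0003,-.055,.0326)"
```

```text
t18.6 pos [ 0.4992 -0.0453  0.0642] yang 12.6 tilt 0.63 q6 -0.47 grip 0.60 F [-1.   0.4 -1.1]
zax [-0.007  0.009 -1.   ]
now-axes [ 0.4  1.2 31.6] turned-axes [ 0.4  1.2 31.6] turn(tool z) 0.3
```

Request:
{"name": "step_arm", "arguments": {
  "steps": [
    [0,1,6,0.3],
    [0,0,7,0],
    [0,0,0,0]
  ]
}}

```text
time: 18.85
tool_pos: [0.5003, -0.045, 0.0503]
tool_rot: [-0.005, 0.627, 0.779, 0.001]
contact_force: [-0.4, -0.3, -1.5]
gripper_width: 0.6
```

```bash
python3 -c "
from h import *
gof(0.0003,-.055,.0326)"
```

```text
t18.9 pos [ 0.5003 -0.045   0.0503] yang 12.3 tilt 0.60 q6 -0.46 grip 0.60 F [-0.4 -0.3 -1.5]
zax [-0.006  0.008 -1.   ]
now-axes [ 0.5 -0.  17.8] turned-axes [ 0.5 -0.  17.8] turn(tool z) -0.0
```

Request:
{"name": "step_arm", "arguments": {
  "steps": [
    [0,0,5,0],
    [0,0,6,0],
    [0,0,5,0],
    [0,0,2,0]
  ]
}}

```text
time: 19.25
tool_pos: [0.5007, -0.0448, 0.0325]
tool_rot: [-0.005, 0.627, 0.779, 0.001]
contact_force: [-10.2, 3.2, 20.7]
gripper_width: 0.605
```

```bash
python3 -c "
from h import *
gof(0.0003,-.055,.0326)"
```

```text
t19.2 pos [ 0.5007 -0.0448  0.0325] yang 12.3 tilt 0.63 q6 -0.46 grip 0.60 F [-10.2   3.2  20.7]
zax [-0.007  0.009 -1.   ]
now-axes [ 0.6 -0.6 -0. ] turned-axes [ 0.6 -0.6 -0. ] turn(tool z) -0.0
```

Section a is on the floor, with contact at the expected height. I push it toward the stop.

Request:
{"name": "step_arm", "arguments": {
  "steps": [
    [0,0,-1,0],
    [-3,0,0,0],
    [-3,0,0,0],
    [-2,0,0,0],
    [0,0,0,0]
  ]
}}

```text
time: 19.75
tool_pos: [0.5023, -0.0504, 0.0335]
tool_rot: [-0.008, 0.628, 0.778, 0.004]
contact_force: [0.6, 0.2, -1.5]
gripper_width: 0.599
```

```bash
python3 -c "
from h import *
gof(0.0003,-.0625,.0326)"
```

```text
t19.8 pos [ 0.5023 -0.0504  0.0335] yang 12.2 tilt 1.03 q6 -0.47 grip 0.60 F [ 0.6  0.2 -1.5]
zax [-0.008  0.016 -1.   ]
now-axes [-1.2 -1.   0.8] turned-axes [-1.2 -1.   0.8] turn(tool z) -0.1
```

Request:
{"name": "step_arm", "arguments": {
  "steps": [
    [-1,-1,1,0],
    [0,0,0,0]
  ]
}}

```text
time: 19.95
tool_pos: [0.5022, -0.0505, 0.033]
tool_rot: [-0.009, 0.628, 0.778, 0.005]
contact_force: [-1.6, 0.5, 1.5]
gripper_width: 0.601
```

Request:
{"name": "step_arm", "arguments": {
  "claw": 80,
  "steps": [
    [0,0,0,0],
    [0,0,0,0],
    [0,0,0,0],
    [0,0,0,0]
  ]
}}

```text
time: 20.35
tool_pos: [0.5025, -0.052, 0.033]
tool_rot: [-0.008, 0.628, 0.778, 0.005]
contact_force: [0.5, 0.4, 0.1]
gripper_width: 0.805
```

Request:
{"name": "step_arm", "arguments": {
  "steps": [
    [0,0,-10,0],
    [0,0,-30,0],
    [0,0,-40,0],
    [0,0,-50,0],
    [0,0,-50,0],
    [0,0,-20,0],
    [0,0,0,0]
  ]
}}

```text
time: 21.05
tool_pos: [0.5024, -0.0557, 0.2433]
tool_rot: [-0.008, 0.629, 0.778, 0.004]
contact_force: [0.3, -0.6, -1.0]
gripper_width: 0.798
```

```bash
cat >> h.py <<'E'
def inframe(P,ok,n,y0,y1,z0=.062,z1=.073):
    """fit section n standing in the frame; frame coords"""
    Q=P[ok];t=np.radians(FY);d=Q[:,:2]-F;Q2=Q.copy();Q2[:,0]=d[:,0]*np.cos(t)+d[:,1]*np.sin(t);Q2[:,1]=-d[:,0]*np.sin(t)+d[:,1]*np.cos(t)
    q=sel(Q2,-.04,.04,y0,y1,z0,z1)
    if len(q)<50: return len(q)
    return len(q),np.round(np.median(q[:,2]),4),np.round(fit(q,n,0,20),4)
E
python3 - <<'E'
from h import *
gof(0,.04,.2)
P,im,ok=cloud("wrist","w7");print(inframe(P,ok,"a",-.094,-.02,.0635,.073))
E
```

```text
t21.1 pos [ 0.5024 -0.0557  0.2433] yang 12.1 tilt 0.99 q6 -0.48 grip 0.80 F [ 0.3 -0.6 -1. ]
zax [-0.007  0.016 -1.   ]
now-axes [105.8  -0.4  45.1] turned-axes [ 1.058e+02 -1.000e-01  4.510e+01] turn(tool z) -0.2
(3184, np.float32(0.0668), array([ 4.000e-04, -6.180e-02,  4.721e-01,  9.418e-01]))
```

Section a is at (0.4, −61.8) mm and flat. Next is section b.

```bash
python3 -c "
from h import *
goto(.45,-.20,.3,12)"
```

```text
t21.1 pos [ 0.502  -0.0556  0.2419] yang 12.1 tilt 1.06 q6 -0.48 grip 0.80 F [ 0.2 -0.5  0.6]
zax [-0.009  0.016 -1.   ]
now-axes [-129.3  -81.5  -60. ] turned-axes [-129.4  -81.2  -60. ] turn(tool z) 0.1
```

Request:
{"name": "step_arm", "arguments": {
  "claw": 100,
  "steps": [
    [-15,-5,-15,0],
    [-35,-20,-20,0],
    [-40,-25,-10,0],
    [-35,-20,0,0],
    [-20,-10,0,0],
    [-5,0,0,0],
    [0,0,0,0]
  ]
}}

```text
time: 21.8
tool_pos: [0.4491, -0.2221, 0.2704]
tool_rot: [-0.02, 0.627, 0.779, 0.002]
contact_force: [-0.5, 0.5, 0.1]
gripper_width: 0.997
```

```bash
python3 - <<'E'
from h import *
P,im,ok=cloud("wrist","w8");Q=P[ok]
goto(.45,-.2,.3,12)
q=sel(Q,.37,.51,-.32,-.18,.048,.062);print(len(q),np.median(q[:,2]));r=fit(q,"b");print(np.round(r,4))
q=sel(Q,.5,.64,-.34,-.2,.062,.078);print(len(q));
if len(q)>300: print(np.median(q[:,2]),np.round(fit(q,"w"),4))
goto(r[0],r[1],.12,r[2])
E
```

```text
t21.9 pos [ 0.4491 -0.2215  0.2702] yang 12.3 tilt 2.28 q6 -0.83 grip 1.00 F [ 0.6 -0.   0.1]
zax [-0.029  0.027 -0.999]
now-axes [ 21.8   4.8 -29.2] turned-axes [ 21.9   4.7 -29.2] turn(tool z) 0.3
2324 0.0548179
[ 0.4382 -0.2478 15.5784  0.9481]
1573
0.06948958 [   0.5611   -0.2735 -142.1708    0.8912]
t21.9 pos [ 0.4491 -0.2215  0.2702] yang 12.3 tilt 2.28 q6 -0.83 grip 1.00 F [ 0.6 -0.   0.1]
zax [-0.029  0.027 -0.999]
now-axes [-28.2 -12.9 149.7] turned-axes [-27.2 -14.2 149.8] turn(tool z) -3.2
```

Request:
{"name": "step_arm", "arguments": {
  "steps": [
    [-12,-6,15,-3],
    [-10,-5,30,0],
    [-4,-2,35,0],
    [0,0,30,0],
    [0,0,15,0],
    [0,0,0,0]
  ]
}}

```text
time: 22.45
tool_pos: [0.4407, -0.2388, 0.1373]
tool_rot: [-0.022, 0.601, 0.799, 0.003]
contact_force: [-1.4, 0.2, -0.8]
gripper_width: 1.0
```

```bash
python3 -c "
from h import *
goto(.4382,-.2478,.02,15.6)"
```

```text
t22.4 pos [ 0.4407 -0.2388  0.1373] yang 16.1 tilt 2.55 q6 -0.93 grip 1.00 F [-1.4  0.2 -0.8]
zax [-0.031  0.031 -0.999]
now-axes [-12.5  -2.4 117. ] turned-axes [-12.6  -2.3 117. ] turn(tool z) 0.5
```

Request:
{"name": "step_arm", "arguments": {
  "steps": [
    [0,0,0,8],
    [0,0,0,8],
    [0,0,0,0],
    [0,0,0,-8],
    [0,0,0,-8],
    [0,0,0,0]
  ]
}}

```text
time: 23.05
tool_pos: [0.4437, -0.2342, 0.14]
tool_rot: [-0.021, 0.594, 0.804, 0.004]
contact_force: [0.7, 0.2, -0.2]
gripper_width: 1.001
```

```bash
python3 -c "
from h import *
goto(.4382,-.2478,.02,15.6);print(state()['joint_pos'])"
```

```text
t23.1 pos [ 0.4437 -0.2342  0.14  ] yang 17.1 tilt 2.47 q6 -0.94 grip 1.00 F [ 0.7  0.2 -0.2]
zax [-0.03   0.031 -0.999]
now-axes [-16.   -6.9 119.7] turned-axes [-16.2  -6.6 119.6] turn(tool z) 1.5
[-0.63830653 -0.14288275  1.95868979  0.00753301  1.36822114 -0.93809167]
```

Request:
{"name": "step_arm", "arguments": {
  "steps": [
    [-12,-6,10,1.5],
    [-5,-2,18,0],
    [0,0,18,0],
    [0,0,15,0],
    [0,0,0,0]
  ]
}}

```text
time: 23.55
tool_pos: [0.44, -0.2546, 0.0771]
tool_rot: [-0.019, 0.609, 0.793, 0.003]
contact_force: [-1.4, 0.7, -1.0]
gripper_width: 1.0
```

```bash
python3 -c "
from h import *
goto(.4382,-.2478,.02,15.6)"
```

```text
t23.6 pos [ 0.44   -0.2546  0.0771] yang 15.0 tilt 2.17 q6 -0.94 grip 1.00 F [-1.4  0.7 -1. ]
zax [-0.026  0.027 -0.999]
now-axes [ 5.1  1.  57.3] turned-axes [ 5.1  1.1 57.3] turn(tool z) -0.6
```

Request:
{"name": "step_arm", "arguments": {
  "steps": [
    [4,1,10,-0.6],
    [1,0,15,0],
    [0,0,15,0],
    [0,0,13,0],
    [0,0,3,0],
    [0,0,0,0]
  ]
}}

```text
time: 24.15
tool_pos: [0.4394, -0.2494, 0.0201]
tool_rot: [-0.017, 0.606, 0.796, 0.003]
contact_force: [-0.0, -0.9, -0.9]
gripper_width: 1.001
```

```bash
python3 -c "
from h import *
goto(.4382,-.2478,.02,15.6)"
```

```text
t24.1 pos [ 0.4394 -0.2494  0.0201] yang 15.5 tilt 1.93 q6 -0.94 grip 1.00 F [-0.  -0.9 -0.9]
zax [-0.023  0.024 -0.999]
now-axes [ 1.9 -0.8  0.1] turned-axes [ 1.9 -0.7  0.1] turn(tool z) -0.1
```

Request:
{"name": "step_arm", "arguments": {
  "claw": 0,
  "steps": [
    [1,0,0,0],
    [0,0,0,0],
    [0,0,0,0],
    [0,0,0,0],
    [0,0,0,0],
    [0,0,0,0]
  ]
}}

```text
time: 24.75
tool_pos: [0.4408, -0.2496, 0.0227]
tool_rot: [-0.014, 0.606, 0.796, 0.003]
contact_force: [0.4, 0.4, -1.6]
gripper_width: 0.595
```

Request:
{"name": "step_arm", "arguments": {
  "steps": [
    [0,0,-15,0],
    [0,0,-30,0],
    [0,0,-30,0],
    [0,0,-40,0],
    [0,0,-30,0],
    [0,0,0,0]
  ]
}}

```text
time: 25.35
tool_pos: [0.4426, -0.2519, 0.1756]
tool_rot: [-0.016, 0.606, 0.796, 0.003]
contact_force: [-0.3, -0.9, -1.5]
gripper_width: 0.598
```

```bash
python3 -c "
from h import *
gof(0.0003,-.004,.165)"
```

```text
t25.4 pos [ 0.4426 -0.2519  0.1756] yang 15.5 tilt 1.82 q6 -0.94 grip 0.60 F [-0.3 -0.9 -1.5]
zax [-0.022  0.023 -0.999]
now-axes [235.3 113.6  15.6] turned-axes [241.2 100.5  15.9] turn(tool z) 3.2
```

Request:
{"name": "step_arm", "arguments": {
  "steps": [
    [20,8,0,3],
    [40,18,0,0],
    [45,20,0,0],
    [45,20,0,0],
    [40,15,0,0],
    [20,10,0,0],
    [0,0,0,0]
  ]
}}

```text
time: 26.05
tool_pos: [0.4843, -0.0199, 0.1767]
tool_rot: [-0.017, 0.629, 0.777, 0.001]
contact_force: [0.1, -0.6, -1.7]
gripper_width: 0.599
```

```bash
python3 -c "
from h import *
gof(0.0003,-.004,.165)"
```

```text
t26.1 pos [ 0.4843 -0.0199  0.1767] yang 12.1 tilt 1.92 q6 -0.42 grip 0.60 F [ 0.1 -0.6 -1.7]
zax [-0.024  0.023 -0.999]
now-axes [23.4 10.2 12.2] turned-axes [23.4 10.3 12.2] turn(tool z) -0.2
```

Request:
{"name": "step_arm", "arguments": {
  "steps": [
    [12,6,3,0],
    [10,4,5,0],
    [0,0,3,0],
    [0,0,0,0]
  ]
}}

```text
time: 26.45
tool_pos: [0.4871, 0.0036, 0.1624]
tool_rot: [-0.018, 0.629, 0.777, -0.001]
contact_force: [0.3, -0.3, -1.8]
gripper_width: 0.6
```

```bash
cat >> h.py <<'E'
def held_rep(P,ok):
    """held thing: top z, its underside height below TCP for 55 mm, centre in frame by x extent of main part and y edges"""
    p=T_tool(state());pz=p[2,3]
    d=p[:2,3]-F;t=np.radians(FY);tc=np.array([d[0]*np.cos(t)+d[1]*np.sin(t),-d[0]*np.sin(t)+d[1]*np.cos(t)])*1e3
    q=held(P,ok,pz+.029,pz+.042);z=P[ok]
    print("tcp fr",np.round(tc,1),"n",len(q))
    for b in np.arange(tc[1]-18,tc[1]+36,4):
        k=q[(q[:,1]>b)&(q[:,1]<b+4)]
        if len(k)>30: print("y%.0f"%(b-tc[1]),len(k),np.round(np.percentile(k[:,0],[1,99])-tc[0],1))
    for b in np.arange(tc[0]-26,tc[0]+26,8):
        k=q[(q[:,0]>b)&(q[:,0]<b+8)]
        if len(k)>30: print("x%.0f"%(b-tc[0]),len(k),np.round(np.percentile(k[:,1],[1,99])-tc[1],1))
    Q=sel(P[ok],p[0,3]-.02,p[0,3]+.02,p[1,3]-.01,p[1,3]+.02,pz+.025,pz+.045);print("top-tcp",np.median(Q[:,2])-pz)
    G=np.c_[Q[:,:2],np.ones(len(Q))];print("slope",np.round(np.linalg.lstsq(G,Q[:,2],rcond=None)[0][:2],3))
E
python3 - <<'E'
from h import *
gof(0.0003,-.005,.14)
P,im,ok=cloud("wrist","w9");held_rep(P,ok);print(inframe(P,ok,"a",-.094,-.02,.0635,.073))
E
```

```text
t26.4 pos [0.4871 0.0036 0.1624] yang 12.1 tilt 2.11 q6 -0.37 grip 0.60 F [ 0.3 -0.3 -1.8]
zax [-0.03   0.022 -0.999]
now-axes [-0.2  2.9 22.4] turned-axes [-0.2  2.9 22.4] turn(tool z) -0.2
tcp fr [-2.  -5.5] n 17865
y-18 667 [-25.2  24.4]
y-14 1235 [-25.1  26.1]
y-10 1365 [-25.4  26.3]
y-6 1464 [-25.5  26.8]
y-2 1589 [-26.3  27.6]
y2 1700 [-28.7  37.3]
y6 2208 [-37.7  37.6]
y10 2032 [-31.1  32.2]
y14 1690 [-24.8  25.8]
y18 1159 [-24.4  25.3]
y22 528 [-7.3  8. ]
y26 589 [-7.2  8.5]
y30 594 [-7.1  8.4]
x-26 2604 [-25.7  19. ]
x-18 2429 [-25.4  18.9]
x-10 3182 [-26.8  32.7]
x-2 2985 [-14.6  32.7]
x6 2256 [-14.5  32.4]
x14 1932 [-14.6  18.8]
x22 1689 [-14.   18.7]
top-tcp 0.03305038008540501
slope [-0.003 -0.023]
0
```

Request:
{"name": "step_arm", "arguments": {
  "steps": [
    [-4,2,15,0],
    [-1,0,20,0],
    [0,0,15,0],
    [0,0,5,0],
    [0,0,0,0]
  ]
}}

```text
time: 27.0
tool_pos: [0.4888, -0.0037, 0.1032]
tool_rot: [-0.018, 0.631, 0.776, -0.001]
contact_force: [-0.4, 0.0, -0.7]
gripper_width: 0.6
```

```bash
python3 -c "
from h import *
gof(-.0002,-.0095,.034)"
```

```text
t27.0 pos [ 0.4888 -0.0037  0.1032] yang 11.8 tilt 2.03 q6 -0.38 grip 0.60 F [-0.4  0.  -0.7]
zax [-0.029  0.021 -0.999]
now-axes [ 1.6  3.4 69.2] turned-axes [ 1.6  3.5 69.2] turn(tool z) -0.5
```

Request:
{"name": "step_arm", "arguments": {
  "steps": [
    [1,3,12,-0.5],
    [1,1,12,0],
    [0,0,5,0],
    [0,0,0,0]
  ]
}}

```text
time: 27.4
tool_pos: [0.4926, -0.0008, 0.0727]
tool_rot: [-0.017, 0.627, 0.779, -0.001]
contact_force: [-0.7, -0.4, -0.4]
gripper_width: 0.599
```

```bash
python3 -c "
from h import *
gof(-.0002,-.0095,.034)"
```

```text
t27.4 pos [ 0.4926 -0.0008  0.0727] yang 12.3 tilt 1.92 q6 -0.38 grip 0.60 F [-0.7 -0.4 -0.4]
zax [-0.027  0.02  -0.999]
now-axes [ 0.4 -1.7 38.7] turned-axes [ 0.4 -1.7 38.7] turn(tool z) 0.0
```

Request:
{"name": "step_arm", "arguments": {
  "steps": [
    [0,-2,4,0],
    [0,0,4,0],
    [0,0,0,0]
  ]
}}

```text
time: 27.7
tool_pos: [0.4908, -0.001, 0.0646]
tool_rot: [-0.016, 0.627, 0.779, -0.0]
contact_force: [0.5, 0.3, -2.0]
gripper_width: 0.594
```

```bash
python3 -c "
from h import *
gof(-.0002,-.0095,.034)"
```

```text
t27.7 pos [ 0.4908 -0.001   0.0646] yang 12.3 tilt 1.86 q6 -0.38 grip 0.59 F [ 0.5  0.3 -2. ]
zax [-0.026  0.02  -0.999]
now-axes [ 0.4 -0.1 30.7] turned-axes [ 0.4 -0.1 30.7] turn(tool z) 0.0
```

Request:
{"name": "step_arm", "arguments": {
  "steps": [
    [0,0,6,0],
    [0,0,7,0],
    [0,0,4,0],
    [0,0,0,0]
  ]
}}

```text
time: 28.1
tool_pos: [0.4907, -0.0007, 0.0467]
tool_rot: [-0.016, 0.627, 0.779, -0.0]
contact_force: [-0.7, 0.7, -1.2]
gripper_width: 0.604
```

```bash
python3 -c "
from h import *
gof(-.0002,-.0095,.034)"
```

```text
t28.1 pos [ 0.4907 -0.0007  0.0467] yang 12.3 tilt 1.80 q6 -0.38 grip 0.60 F [-0.7  0.7 -1.2]
zax [-0.025  0.02  -1.   ]
now-axes [ 0.5 -0.4 12.7] turned-axes [ 0.5 -0.4 12.7] turn(tool z) 0.0
```

Request:
{"name": "step_arm", "arguments": {
  "steps": [
    [0,0,5,0],
    [0,0,5,0],
    [0,0,2,0],
    [0,0,1,0]
  ]
}}

```text
time: 28.5
tool_pos: [0.4908, -0.0006, 0.0338]
tool_rot: [-0.016, 0.627, 0.779, -0.0]
contact_force: [-5.7, 0.7, 13.2]
gripper_width: 0.6
```

```bash
python3 -c "
from h import *
gof(-.0002,-.0145,.034)"
```

```text
t28.5 pos [ 0.4908 -0.0006  0.0338] yang 12.3 tilt 1.82 q6 -0.38 grip 0.60 F [-5.7  0.7 13.2]
zax [-0.025  0.019 -0.999]
now-axes [-4.3 -0.8 -0.2] turned-axes [-4.3 -0.8 -0.2] turn(tool z) 0.0
```

Request:
{"name": "step_arm", "arguments": {
  "steps": [
    [0,0,-0.5,0],
    [-3,0,0,0],
    [-2,0,0,0],
    [-1,0,0,0],
    [0,0,0,0]
  ]
}}

```text
time: 29.0
tool_pos: [0.4922, -0.0038, 0.0347]
tool_rot: [-0.018, 0.628, 0.778, 0.003]
contact_force: [-0.9, -0.1, -0.8]
gripper_width: 0.599
```

Request:
{"name": "step_arm", "arguments": {
  "claw": 80,
  "steps": [
    [0,0,0,0],
    [0,0,0,0],
    [0,0,0,0],
    [0,0,0,0]
  ]
}}

```text
time: 29.4
tool_pos: [0.493, -0.0049, 0.0351]
tool_rot: [-0.017, 0.628, 0.778, 0.002]
contact_force: [-0.1, 0.1, -0.1]
gripper_width: 0.798
```

Request:
{"name": "step_arm", "arguments": {
  "steps": [
    [0,0,-10,0],
    [0,0,-30,0],
    [0,0,-40,0],
    [0,0,-50,0],
    [0,0,-50,0],
    [0,0,-30,0],
    [0,0,0,0]
  ]
}}

```text
time: 30.1
tool_pos: [0.4968, -0.0106, 0.2562]
tool_rot: [-0.017, 0.628, 0.778, 0.002]
contact_force: [0.4, 0.6, 0.2]
gripper_width: 0.803
```

```bash
python3 - <<'E'
from h import *
goto(.428,.19,.3,-4.8)
P,im,ok=cloud("wrist","w10");print(inframe(P,ok,"a",-.094,-.029,.0635,.073),inframe(P,ok,"b",-.029,.03,.0635,.073))
q=sel(P[ok],.37,.5,.15,.3,.048,.062);print(len(q))
E
```

```text
t30.1 pos [ 0.4968 -0.0106  0.2562] yang 12.2 tilt 1.99 q6 -0.40 grip 0.80 F [0.4 0.6 0.2]
zax [-0.025  0.024 -0.999]
now-axes [211.8 -25.5 -37.1] turned-axes [195.3 -86.2 -36.5] turn(tool z) 17.0
(3137, np.float32(0.0669), array([ 6.000e-04, -6.140e-02, -6.202e-01,  8.350e-01])) (2335, np.float32(0.0669), array([ 6.000e-04, -1.190e-02, -1.077e-01,  7.955e-01]))
0
```

Both a and b are seated (−61.4 and −11.9 mm). Next is section c.

Request:
{"name": "step_arm", "arguments": {
  "claw": 100,
  "steps": [
    [15,0,-10,4],
    [35,-5,-15,5],
    [40,-15,-10,8],
    [40,-25,0,0],
    [35,-20,0,0],
    [15,-10,0,0],
    [0,0,0,0]
  ]
}}

```text
time: 30.85
tool_pos: [0.4138, 0.1753, 0.2865]
tool_rot: [-0.024, 0.74, 0.672, -0.008]
contact_force: [0.2, -0.8, -0.1]
gripper_width: 0.998
```

```bash
python3 - <<'E'
from h import *
P,im,ok=cloud("wrist","w11");Q=P[ok]
q=sel(Q,.36,.51,.15,.31,.048,.062);print(len(q),np.median(q[:,2]));r=fit(q,"c");print(np.round(r,4))
goto(r[0],r[1],.12,r[2])
E
```

```text
2165 0.054843783
[ 0.4281  0.2352 -4.1452  0.9504]
t30.9 pos [0.4141 0.1745 0.2862] yang -5.6 tilt 2.93 q6 0.31 grip 1.00 F [-0.   0.3 -0.4]
zax [-0.045  0.024 -0.999]
now-axes [ 58.6  15.8 166.8] turned-axes [ 58.3  17.4 166.7] turn(tool z) -1.4
```

Request:
{"name": "step_arm", "arguments": {
  "steps": [
    [20,6,15,-1.4],
    [25,7,20,0],
    [12,4,20,0],
    [0,0,20,0],
    [0,0,20,0],
    [0,0,20,0],
    [0,0,10,0],
    [0,0,0,0]
  ]
}}

```text
time: 31.7
tool_pos: [0.4317, 0.2258, 0.1491]
tool_rot: [-0.025, 0.736, 0.677, -0.014]
contact_force: [0.5, 1.2, 0.3]
gripper_width: 1.0
```

```bash
python3 -c "
from h import *
goto(.4281,.2352,.02,-4.2)"
```

```text
t31.7 pos [0.4317 0.2258 0.1491] yang -4.8 tilt 3.27 q6 0.39 grip 1.00 F [0.5 1.2 0.3]
zax [-0.055  0.017 -0.998]
now-axes [  7.5   2.8 129.3] turned-axes [  7.5   2.9 129.2] turn(tool z) -0.6
```

Request:
{"name": "step_arm", "arguments": {
  "steps": [
    [0,30,0,0],
    [0,30,0,0],
    [0,0,0,0]
  ]
}}

```text
time: 32.0
tool_pos: [0.4939, 0.2191, 0.1464]
tool_rot: [-0.024, 0.736, 0.676, -0.014]
contact_force: [-0.8, -0.1, -0.6]
gripper_width: 0.997
```

```bash
python3 -c "
from h import *
goto(.4281,.2352,.02,-4.2)"
```

```text
t32.0 pos [0.4939 0.2191 0.1464] yang -4.8 tilt 3.24 q6 0.34 grip 1.00 F [-0.8 -0.1 -0.6]
zax [-0.054  0.017 -0.998]
now-axes [  8.9 -59.8 130. ] turned-axes [  9.7 -59.7 130. ] turn(tool z) -0.6
```

Request:
{"name": "step_arm", "arguments": {
  "steps": [
    [0,-5,0,0],
    [0,-5,0,0],
    [0,-5,0,0],
    [0,-5,0,0],
    [0,-5,0,0],
    [0,-5,0,0],
    [0,-5,0,0],
    [0,-5,0,0]
  ]
}}

```text
time: 32.8
tool_pos: [0.4492, 0.2228, 0.151]
tool_rot: [-0.024, 0.736, 0.676, -0.013]
contact_force: [0.1, 0.7, 0.1]
gripper_width: 1.001
```

```bash
python3 -c "
from h import *
goto(.4281,.2352,.02,-4.2)"
```

```text
t32.8 pos [0.4492 0.2228 0.151 ] yang -4.8 tilt 3.16 q6 0.37 grip 1.00 F [0.1 0.7 0.1]
zax [-0.052  0.017 -0.998]
now-axes [  8.9 -15.1 132.1] turned-axes [  9.2 -14.9 132.1] turn(tool z) -0.6
```

Request:
{"name": "step_arm", "arguments": {
  "steps": [
    [0,0,0,-8.5],
    [0,0,0,-8.5],
    [0,0,0,-8.5],
    [0,0,0,-8.5],
    [0,0,0,-8.5],
    [0,0,0,-8.5],
    [0,0,0,-8.5],
    [0,0,0,-8.5]
  ]
}}

```text
time: 33.6
tool_pos: [0.4462, 0.2232, 0.1509]
tool_rot: [-0.028, 0.223, 0.974, 0.003]
contact_force: [0.8, -0.5, -0.5]
gripper_width: 1.001
```

```bash
python3 -c "
from h import *
goto(.4281,.2352,.12,-4.2)"
```

```text
t33.6 pos [0.4462 0.2232 0.1509] yang 64.2 tilt 3.18 q6 -0.83 grip 1.00 F [ 0.8 -0.5 -0.5]
zax [-0.053  0.017 -0.998]
now-axes [19.7  3.1 32. ] turned-axes [  8.9 -18.7  31.6] turn(tool z) 68.4
```

Request:
{"name": "step_arm", "arguments": {
  "steps": [
    [0,0,0,8.5],
    [0,0,0,8.5],
    [0,0,0,8.5],
    [0,0,0,8.5],
    [0,0,0,8.5],
    [0,0,0,8.5],
    [0,0,0,8.5],
    [0,0,0,8.5]
  ]
}}

```text
time: 34.4
tool_pos: [0.4439, 0.2235, 0.1506]
tool_rot: [-0.024, 0.735, 0.678, -0.014]
contact_force: [0.3, 0.4, 0.3]
gripper_width: 1.0
```

```bash
python3 -c "
from h import *
goto(.4281,.2352,.12,-4.2)"
```

```text
t34.4 pos [0.4439 0.2235 0.1506] yang -4.6 tilt 3.22 q6 0.37 grip 1.00 F [0.3 0.4 0.3]
zax [-0.054  0.017 -0.998]
now-axes [ 10.  -15.   31.6] turned-axes [ 10.1 -14.9  31.6] turn(tool z) -0.4
```

Request:
{"name": "step_arm", "arguments": {
  "steps": [
    [0,0,-20,0],
    [0,0,-20,0],
    [0,0,-20,0],
    [0,0,-20,0],
    [0,0,-20,0],
    [0,0,-20,0],
    [0,0,-20,0],
    [0,0,0,0]
  ]
}}

```text
time: 35.2
tool_pos: [0.4485, 0.221, 0.2937]
tool_rot: [-0.025, 0.736, 0.677, -0.016]
contact_force: [0.2, 0.1, -0.8]
gripper_width: 0.997
```

```bash
python3 -c "
from h import *
goto(.4281,.2352,.12,-4.2)"
```

```text
t35.2 pos [0.4485 0.221  0.2937] yang -4.8 tilt 3.42 q6 0.38 grip 1.00 F [ 0.2  0.1 -0.8]
zax [-0.058  0.016 -0.998]
now-axes [ 10.6 -11.3 174.8] turned-axes [ 10.8 -11.2 174.8] turn(tool z) -0.6
```

Request:
{"name": "step_arm", "arguments": {
  "steps": [
    [0,0,45,0],
    [0,0,50,0],
    [0,0,40,0],
    [0,0,0,0]
  ]
}}

```text
time: 35.6
tool_pos: [0.4405, 0.2235, 0.1548]
tool_rot: [-0.024, 0.736, 0.677, -0.014]
contact_force: [-0.7, -0.7, -0.5]
gripper_width: 1.001
```

```bash
python3 -c "
from h import *
goto(.4281,.2352,.12,-4.2)"
```

```text
t35.6 pos [0.4405 0.2235 0.1548] yang -4.8 tilt 3.21 q6 0.38 grip 1.00 F [-0.7 -0.7 -0.5]
zax [-0.053  0.017 -0.998]
now-axes [ 10.2 -11.4  35.6] turned-axes [ 10.4 -11.3  35.6] turn(tool z) -0.6
```

Request:
{"name": "step_arm", "arguments": {
  "steps": [
    [0,0,0,-4],
    [0,0,0,4],
    [0,0,0,-4],
    [0,0,0,4],
    [0,0,0,0]
  ]
}}

```text
time: 36.1
tool_pos: [0.4406, 0.2237, 0.1582]
tool_rot: [-0.024, 0.735, 0.677, -0.014]
contact_force: [0.3, 0.8, -0.5]
gripper_width: 0.998
```

```bash
python3 -c "
from h import *
goto(.4281,.2352,.12,-4.2)"
```

```text
t36.1 pos [0.4406 0.2237 0.1582] yang -4.7 tilt 3.20 q6 0.38 grip 1.00 F [ 0.3  0.8 -0.5]
zax [-0.053  0.017 -0.998]
now-axes [  9.9 -11.3  39. ] turned-axes [ 10.  -11.2  39. ] turn(tool z) -0.5
```

The wrist has drifted to a lean of about 3°. That is tolerable for c, since the fence clearance still holds, so I go on.

Request:
{"name": "step_arm", "arguments": {
  "steps": [
    [8,-8,15,-0.5],
    [2,-3,30,0],
    [0,0,30,0],
    [0,0,10,0],
    [0,0,0,0]
  ]
}}

```text
time: 36.6
tool_pos: [0.426, 0.2392, 0.0738]
tool_rot: [-0.024, 0.73, 0.683, -0.011]
contact_force: [-0.7, -1.1, -0.1]
gripper_width: 1.0
```

```bash
python3 -c "
from h import *
goto(.4281,.2352,.02,-4.2)"
```

```text
t36.6 pos [0.426  0.2392 0.0738] yang -3.8 tilt 2.96 q6 0.39 grip 1.00 F [-0.7 -1.1 -0.1]
zax [-0.048  0.02  -0.999]
now-axes [-4.7  5.  53.6] turned-axes [-4.7  5.  53.6] turn(tool z) 0.4
```

Request:
{"name": "step_arm", "arguments": {
  "steps": [
    [-3,4,10,0.4],
    [-1,1,20,0],
    [0,0,16,0],
    [0,0,4,0],
    [0,0,0,0]
  ]
}}

```text
time: 37.1
tool_pos: [0.433, 0.237, 0.026]
tool_rot: [-0.022, 0.732, 0.681, -0.006]
contact_force: [1.0, -0.9, 0.2]
gripper_width: 1.0
```

Request:
{"name": "step_arm", "arguments": {
  "claw": 0,
  "steps": [
    [0,0,0,0],
    [0,0,0,0],
    [0,0,0,0],
    [0,0,0,0],
    [0,0,0,0],
    [0,0,0,0]
  ]
}}

```text
time: 37.7
tool_pos: [0.4361, 0.2379, 0.0304]
tool_rot: [-0.02, 0.732, 0.681, -0.003]
contact_force: [-0.3, -1.0, -1.2]
gripper_width: 0.599
```

```bash
python3 -c "
from h import *
goto(.4281,.2352,.02,-4.2)"
```

```text
t37.7 pos [0.4361 0.2379 0.0304] yang -4.2 tilt 2.36 q6 0.39 grip 0.60 F [-0.3 -1.  -1.2]
zax [-0.032  0.025 -0.999]
now-axes [-3.6 -7.4 10.6] turned-axes [-3.6 -7.4 10.6] turn(tool z) 0.0
```

The arm drifted up while closing, so I regrip lower.

Request:
{"name": "step_arm", "arguments": {
  "claw": 90,
  "steps": [
    [0,0,0,0],
    [0,0,0,0],
    [0,0,0,0],
    [-2,0,8,0],
    [-1,0,6,0],
    [0,0,0,0]
  ]
}}

```text
time: 38.3
tool_pos: [0.4354, 0.235, 0.0152]
tool_rot: [-0.02, 0.732, 0.681, -0.003]
contact_force: [-0.0, 0.2, 0.1]
gripper_width: 0.901
```

Request:
{"name": "step_arm", "arguments": {
  "claw": 0,
  "steps": [
    [0,0,1,0],
    [0,0,0,0],
    [0,0,0,0],
    [0,0,0,0],
    [0,0,0,0]
  ]
}}

```text
time: 38.8
tool_pos: [0.4355, 0.2351, 0.0141]
tool_rot: [-0.02, 0.732, 0.681, -0.003]
contact_force: [-0.2, 0.7, 0.0]
gripper_width: 0.601
```

Request:
{"name": "step_arm", "arguments": {
  "steps": [
    [0,0,-15,0],
    [0,0,-30,0],
    [0,0,-30,0],
    [0,0,-35,0],
    [0,0,-25,0],
    [0,0,0,0]
  ]
}}

```text
time: 39.4
tool_pos: [0.437, 0.2306, 0.15]
tool_rot: [-0.022, 0.732, 0.681, -0.007]
contact_force: [-0.1, -0.4, -1.2]
gripper_width: 0.602
```

```bash
python3 - <<'E'
from h import *
gof(0.0003,.048,.165)
E
```

```text
t39.4 pos [0.437  0.2306 0.15  ] yang -4.2 tilt 2.64 q6 0.38 grip 0.60 F [-0.1 -0.4 -1.2]
zax [-0.04   0.023 -0.999]
now-axes [-170.6   52.9  -20.6] turned-axes [-178.8    2.3  -18.6] turn(tool z) -16.5
```

Request:
{"name": "step_arm", "arguments": {
  "steps": [
    [-15,12,-8,-5],
    [-30,12,-6,-6],
    [-35,5,-4,-5.5],
    [-35,-3,0,0],
    [-30,-3,0,0],
    [-15,-2,0,0],
    [0,0,0,0]
  ]
}}

```text
time: 40.1
tool_pos: [0.4767, 0.0656, 0.151]
tool_rot: [-0.028, 0.621, 0.783, -0.008]
contact_force: [0.7, -0.1, -0.9]
gripper_width: 0.6
```

```bash
python3 - <<'E'
from h import *
gof(0.0003,.045,.14)
P,im,ok=cloud("wrist","w12");held_rep(P,ok)
E
```

```text
t40.1 pos [0.4767 0.0656 0.151 ] yang 13.2 tilt 3.30 q6 -0.26 grip 0.60 F [ 0.7 -0.1 -0.9]
zax [-0.053  0.022 -0.998]
now-axes [-12.7  -0.4  10.6] turned-axes [-12.7  -0.2  10.6] turn(tool z) 0.9
tcp fr [ 0.8 58.2] n 15557
y-18 1005 [-23.   26.3]
y-14 1206 [-23.4  26.7]
y-10 1290 [-24.1  27.7]
y-6 1384 [-24.5  28.3]
y-2 1414 [-24.3  29. ]
y2 1734 [-37.4  38.9]
y6 2113 [-30.8  35.3]
y10 1511 [-23.8  29.8]
y14 3474 [-23.8  26.4]
x-26 1599 [-22.   16.8]
x-18 2117 [-22.7  16.8]
x-10 2152 [-17.1  16.9]
x-2 2268 [-16.7  17. ]
x6 2345 [-16.6  17.1]
x14 2476 [-19.5  17.1]
x22 1898 [-20.1  17.2]
top-tcp 0.041027733881628475
slope [ 0.038 -0.208]
```

```bash
cat >> h.py <<'E'
def topplane(P,ok,r=.013):
    """robust plane of the held thing's top, frame-axes slopes (dz/dxf, dz/dyf) and height rel. TCP"""
    p=T_tool(state())[:3,3];t=np.radians(FY);d=P[ok]-p
    u=d[:,0]*np.cos(t)+d[:,1]*np.sin(t);v=-d[:,0]*np.sin(t)+d[:,1]*np.cos(t)
    k=(abs(u)<.022)&(v>-.012)&(v<.014)&(d[:,2]>.02)&(d[:,2]<.06);u,v,z=u[k],v[k],d[k,2]
    w=np.ones(len(z),bool)
    for _ in range(6):
        c=np.linalg.lstsq(np.c_[u,v,np.ones(len(u))][w],z[w],rcond=None)[0];e=abs(z-np.c_[u,v,np.ones(len(u))]@c);w=e<max(.0012,np.median(e)*2)
    print("plane slopes",np.round(c[:2],4),"h",round(c[2],4),w.sum(),len(w))
E
python3 - <<'E'
from h import *
P,im,ok=cloud("wrist","w13");topplane(P,ok)
gof(0.0003,.044,.14)
E
```

```text
plane slopes [-0.0221  0.0092] h 0.0405 8384 8619
t40.2 pos [0.4765 0.0672 0.1512] yang 13.3 tilt 3.33 q6 -0.26 grip 0.61 F [ 0.5  0.4 -1.4]
zax [-0.053  0.023 -0.998]
now-axes [-15.3  -0.6  10.7] turned-axes [-15.4  -0.3  10.7] turn(tool z) 1.0
```

Request:
{"name": "step_arm", "arguments": {
  "steps": [
    [-8,0,10,1],
    [-7,0,15,0],
    [0,0,15,0],
    [0,0,10,0],
    [0,0,0,0]
  ]
}}

```text
time: 40.7
tool_pos: [0.4757, 0.0562, 0.0951]
tool_rot: [-0.029, 0.626, 0.779, -0.009]
contact_force: [0.3, -0.1, -0.8]
gripper_width: 0.604
```

```bash
python3 -c "
from h import *
gof(0,.043,.0265)"
```

```text
t40.7 pos [0.4757 0.0562 0.0951] yang 12.5 tilt 3.47 q6 -0.27 grip 0.60 F [ 0.3 -0.1 -0.8]
zax [-0.056  0.023 -0.998]
now-axes [-7.8  5.4 68.2] turned-axes [-7.8  5.4 68.2] turn(tool z) 0.2
```

Request:
{"name": "step_arm", "arguments": {
  "steps": [
    [-6,4,8,0],
    [-1,1,10,0],
    [0,0,6,0],
    [0,0,0,0]
  ]
}}

```text
time: 41.1
tool_pos: [0.4868, 0.0528, 0.0826]
tool_rot: [-0.028, 0.626, 0.779, -0.006]
contact_force: [-0.5, -0.1, -1.8]
gripper_width: 0.606
```

```bash
python3 -c "
from h import *
gof(0,.043,.0265)"
```

```text
t41.1 pos [0.4868 0.0528 0.0826] yang 12.5 tilt 3.29 q6 -0.28 grip 0.61 F [-0.5 -0.1 -1.8]
zax [-0.051  0.027 -0.998]
now-axes [-1.8 -5.6 56.3] turned-axes [-1.8 -5.6 56.3] turn(tool z) 0.2
```

Request:
{"name": "step_arm", "arguments": {
  "steps": [
    [-1,-7,8,0],
    [0,-2,8,0],
    [0,0,4,0],
    [0,0,0,0]
  ]
}}

```text
time: 41.5
tool_pos: [0.4885, 0.0523, 0.0808]
tool_rot: [-0.022, 0.626, 0.78, 0.003]
contact_force: [0.5, 0.5, -1.5]
gripper_width: 0.602
```

```bash
python3 -c "
from h import *
gof(0,.043,.0265)"
```

```text
t41.5 pos [0.4885 0.0523 0.0808] yang 12.5 tilt 2.51 q6 -0.29 grip 0.60 F [ 0.5  0.5 -1.5]
zax [-0.03   0.032 -0.999]
now-axes [-0.9 -8.4 54.5] turned-axes [-0.9 -8.4 54.5] turn(tool z) 0.2
```

Request:
{"name": "step_arm", "arguments": {
  "steps": [
    [0,-9,8,0],
    [0,-4,8,0],
    [0,-2,4,0],
    [0,0,0,0]
  ]
}}

```text
time: 41.9
tool_pos: [0.4878, 0.0516, 0.0807]
tool_rot: [-0.011, 0.626, 0.779, 0.015]
contact_force: [0.6, -0.0, -1.5]
gripper_width: 0.601
```

```bash
python3 -c "
from h import *
gof(0,.043,.0265)"
```

```text
t41.9 pos [0.4878 0.0516 0.0807] yang 12.4 tilt 2.21 q6 -0.30 grip 0.60 F [ 0.6 -0.  -1.5]
zax [ 0.001  0.038 -0.999]
now-axes [-0.3 -9.3 54.1] turned-axes [-0.4 -9.3 54.1] turn(tool z) 0.1
```

```bash
python3 -c "
from h import *
s=state();print(np.round(s['joint_pos'],3),np.round(s['joint_vel'],3),np.round(s['joint_efforts'],1),s['time'])
P,im,ok=cloud('wrist','w14');topplane(P,ok)
s=state();print(np.round(s['joint_pos'],3),np.round(s['joint_vel'],3),np.round(s['joint_efforts'],1),s['time'])"
```

```text
[-0.069 -0.131  2.055  0.041  1.219 -0.3  ] [ 0.001 -0.017 -0.011  0.005  0.02  -0.001] [  0.1 -29.2 -35.2   0.2   0.1   0. ] 41.9
plane slopes [ 0.0151 -0.0136] h 0.0421 8486 8749
[-0.069 -0.131  2.055  0.041  1.218 -0.3  ] [-0.002  0.02   0.016 -0.004 -0.019  0.001] [  0.1 -27.8 -33.    0.1   0.2   0. ] 41.95
```

View pics/w14.png

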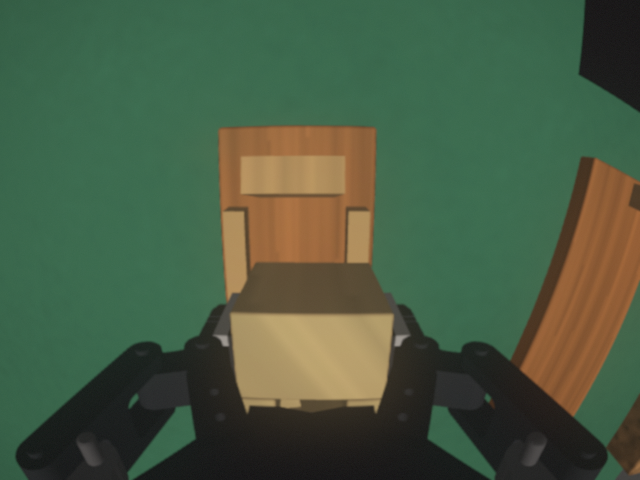

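Section c's underside is at b's top height and about 9 mm off in x, so it is resting on b. I raise it, correct x and descend again.

Request:
{"name": "step_arm", "arguments": {
  "steps": [
    [0,0,-12,0],
    [0,-6,-3,0],
    [0,-3,0,0],
    [0,0,0,0]
  ]
}}

```text
time: 42.35
tool_pos: [0.4753, 0.0484, 0.0919]
tool_rot: [-0.014, 0.627, 0.779, 0.014]
contact_force: [0.8, -0.3, -1.2]
gripper_width: 0.602
```

```bash
python3 - <<'E'
from h import *
gof(0,.045,.0265)
P,im,ok=cloud("wrist","w15");held_rep(P,ok);topplane(P,ok);print(inframe(P,ok,"b",-.029,.03,.0635,.073))
E
```

```text
t42.4 pos [0.4753 0.0484 0.0919] yang 12.4 tilt 2.21 q6 -0.31 grip 0.60 F [ 0.8 -0.3 -1.2]
zax [-0.004  0.038 -0.999]
now-axes [ 1.5  3.8 65.5] turned-axes [ 1.5  3.8 65.5] turn(tool z) 0.1
tcp fr [-4.1 41. ] n 10807
y-18 386 [-24.9  23.9]
y-14 531 [-25.3  23.5]
y-10 617 [-26.6  25.6]
y-6 739 [-27.3  26.4]
y-2 892 [-27.8  26.7]
y2 1156 [-38.9  38.2]
y6 1682 [-35.9  36.5]
y10 1097 [-29.   30.2]
y14 3002 [-25.6  24.9]
y18 570 [-25.1  24. ]
x-26 1783 [-18.5  18.4]
x-18 1712 [-22.   18.3]
x-10 1611 [-15.7  18.3]
x-2 1445 [-15.3  18.3]
x6 1317 [-22.   18.2]
x14 1229 [-18.2  18.3]
x22 852 [-17.3  18.2]
top-tcp 0.04181752299580464
slope [ 0.069 -0.188]
plane slopes [ 0.0102 -0.0118] h 0.042 8500 8779
1
```

Request:
{"name": "step_arm", "arguments": {
  "steps": [
    [0,4,0,0],
    [0,0,3,0],
    [0,0,0,0]
  ]
}}

```text
time: 42.7
tool_pos: [0.4789, 0.0495, 0.0876]
tool_rot: [-0.014, 0.627, 0.779, 0.013]
contact_force: [-0.3, 0.1, -2.5]
gripper_width: 0.606
```

```bash
python3 -c "
from h import *
gof(0.0003,.042,.088)"
```

```text
t42.7 pos [0.4789 0.0495 0.0876] yang 12.4 tilt 2.24 q6 -0.30 grip 0.61 F [-0.3  0.1 -2.5]
zax [-0.006  0.039 -0.999]
now-axes [ 0.8  0.6 -0.4] turned-axes [ 0.8  0.6 -0.4] turn(tool z) 0.1
```

Request:
{"name": "step_arm", "arguments": {
  "steps": [
    [0,0.5,7,0],
    [0,0,8,0],
    [0,0,6,0],
    [0,0,0,0]
  ]
}}

```text
time: 43.1
tool_pos: [0.4822, 0.0507, 0.0817]
tool_rot: [-0.017, 0.626, 0.779, 0.011]
contact_force: [0.1, 0.9, -3.0]
gripper_width: 0.603
```

```bash
python3 -c "
from h import *
gof(0.0003,.043,.025)"
```

```text
t43.1 pos [0.4822 0.0507 0.0817] yang 12.4 tilt 2.29 q6 -0.30 grip 0.60 F [ 0.1  0.9 -3. ]
zax [-0.012  0.038 -0.999]
now-axes [-0.9 -2.6 56.7] turned-axes [-0.9 -2.7 56.7] turn(tool z) 0.1
```

```bash
python3 - <<'E'
from h import *
P,im,ok=cloud("side","s16")
I=im[200:310,250:360,::-1];I=cv2.resize(I,None,fx=5,fy=5,interpolation=cv2.INTER_CUBIC)
P2,im2,ok2=cloud("scene","c16");J=cv2.resize(im2[215:325,300:420,::-1],(600,550),interpolation=cv2.INTER_CUBIC)
cv2.imwrite("pics/v16.png",cv2.resize(np.hstack([I,J]),None,fx=.69,fy=.69))
for p,o in((P,ok),(P2,ok2)): print(inframe(p,o,"a",-.1,-.029,.0635,.073),inframe(p,o,"b",-.029,.025,.0635,.073))
E
```

```text
(207, np.float32(0.0665), array([ 0.0005, -0.0647, -0.0319,  0.0295])) (157, np.float32(0.0665), array([-5.0000e-04,  4.4000e-03,  9.7258e+00,  2.8400e-02]))
(249, np.float32(0.0669), array([ 0.0039, -0.0625,  0.1966,  0.0257])) 37
```

View pics/v16.png

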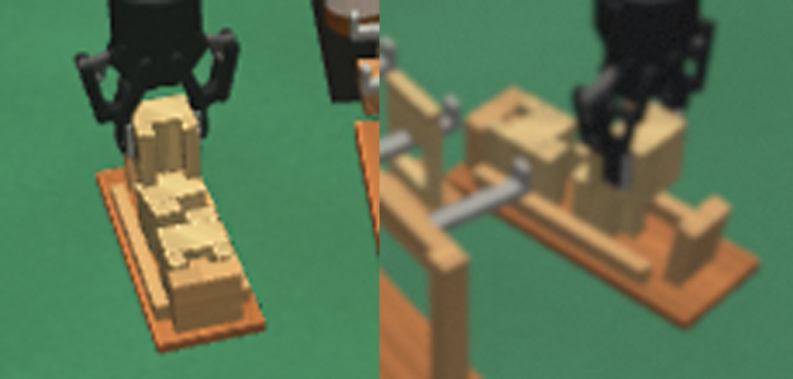

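```bash
python3 - <<'E'
from h import *
t=np.radians(FY)
for c in("side","scene"):
    P,im,ok=cloud(c);d=P-np.r_[F,0]
    u=d[...,0]*np.cos(t)+d[...,1]*np.sin(t);v=-d[...,0]*np.sin(t)+d[...,1]*np.cos(t);z=P[...,2]
    k=ok&(abs(u)<.045)&(v>-.12)&(v<.1)
    G=np.full((24,12),-1)
    for i in range(24):
        for j in range(12):
            m=k&(v>=-.12+.01*i)&(v<-.11+.01*i)&(u>=-.036+.006*j)&(u<-.030+.006*j)
            if m.sum()>1: G[i,j]=round(np.max(z[m])*1000)
    print(c);print("\n".join("%4d "%(-120+10*i)+" ".join("%4d"%g for g in G[i]) for i in range(24)))
s=state();print(s["tool_pos"],np.round(s["joint_pos"],3),s["joint_efforts"].round(1))
E
```

```text
side
-120   13   61   64   63   63   64   65   62   64   65   62   13
-110   13   64   63   63   64   64   65   64   63   62   63   15
-100   31   67   68   70   65   62   62   63   67   68   67   28
 -90   31   64   69   69   68   58   68   68   68   67   67   -1
 -80   29   70   70   68   68   68   67   69   68   70   -1   -1
 -70   31   59   67   68   68   67   67   68   70   68   69   -1
 -60   28   67   69   69   69   68   67   68   68   69   68   -1
 -50   29   29   67   66   67   -1   66   68   67   67   -1   -1
 -40   30  381  381  385  381  389  393  392  390  383  375   -1
 -30  404  408  407  405  402  401  398  396  394  387  381  359
 -20  410  409  408  405  402  400  399  397  391   -1   -1   -1
 -10  411  409  406  404  402  398  397  395  392  388  382  372
   0   30  287  304  304  397  399  398  398  397  392  389  380
  10  289  301  303  395  399  399  397  398  396  392  390  386
  20  291  302  253  397  397  399  399  399  396  395  394  390
  30  297  255  191  395  397  398  399  399  400  397  396  388
  40  254  254  390  392  396  399  400  399  400  398 
[... 1447 characters left out ...]
 30  130  132  130  392  396  398  399  400  399  401  395  392
  40  176  136  178  393  395  397  399  400  399  400  397  398
  50  134  156  290  254  187  397  399  400  400  400  399  396
  60   -1   -1   -1  290  296  298  408  304  400  405  403  401
  70   -1   -1   -1   -1  416  414  412  410  409  406  404  403
  80  424  422  422  423  418  415  417  411  409  407  406  400
  90  428  424  423  421  416  413  406  385  388  392  380  387
 100   -1   -1   -1   -1   -1   -1   -1   -1   -1   -1   -1   -1
 110   -1   -1   -1   -1   -1   -1   -1   -1   -1   -1   -1   -1
[0.48177012 0.05074521 0.07981935] [-0.071 -0.136  2.061  0.04   1.232 -0.301] [  0.  -25.4 -30.9   0.1   0.1   0. ]
```

Section c is stopped at b's top height again. I raise it and look at b directly.

Request:
{"name": "step_arm", "arguments": {
  "steps": [
    [0,0,-20,0],
    [10,0,-30,0],
    [30,0,-30,0],
    [30,0,-10,0],
    [15,0,0,0],
    [0,0,0,0]
  ]
}}

```text
time: 43.9
tool_pos: [0.4599, 0.1322, 0.1675]
tool_rot: [-0.023, 0.628, 0.778, 0.007]
contact_force: [0.3, 0.0, -2.2]
gripper_width: 0.598
```

```bash
python3 - <<'E'
from h import *
gof(0,.045,.1)
t=np.radians(FY)
for c in("side","scene"):
    P,im,ok=cloud(c);d=P-np.r_[F,0]
    u=d[...,0]*np.cos(t)+d[...,1]*np.sin(t);v=-d[...,0]*np.sin(t)+d[...,1]*np.cos(t);z=P[...,2]
    k=ok&(abs(u)<.045)&(v>-.06)&(v<.06)&(z<.1)
    G=np.full((20,12),-1)
    for i in range(20):
        for j in range(12):
            m=k&(v>=-.06+.006*i)&(v<-.054+.006*i)&(u>=-.036+.006*j)&(u<-.030+.006*j)
            if m.sum()>0: G[i,j]=round(np.max(z[m])*1000)
    print(c);print("\n".join("%4d "%(-60+6*i)+" ".join("%4d"%g for g in G[i]) for i in range(20)))
    q=np.stack([u,v,z],-1)[k]
    q=sel(q,-.04,.04,-.035,.05,.0635,.073)
    if len(q)>100: print(np.round(fit(q,"b",0,20),4),len(q))
E
```

```text
t43.9 pos [0.4599 0.1322 0.1675] yang 12.3 tilt 2.71 q6 -0.12 grip 0.60 F [ 0.3  0.  -2.2]
zax [-0.026  0.04  -0.999]
now-axes [-84.    2.5  63.8] turned-axes [-84.    2.4  63.8] turn(tool z) -0.0
side
 -60   28   67   69   68   67   67   66   67   68   69   67   -1
 -54   30   43   67   67   67   67   69   68   68   67   68   -1
 -48   28   27   67   -1   68   -1   68   65   67   67   70   -1
 -42   28   28   -1   -1   -1   -1   68   68   66   68   -1   -1
 -36   28   28   -1   66   61   -1   68   68   67   66   65   -1
 -30   27   28   68   70   69   65   66   -1   -1   63   -1   -1
 -24   28   28   66   69   67   67   50   -1   -1   -1   -1   -1
 -18   27   26   68   68   67   68   68   -1   -1   -1   -1   -1
 -12   34   20   68   66   66   67   68   66   68   65   66   -1
  -6   27   57   68   67   68   68   69   71   68   67   67   -1
   0   27   68   70   69   68   70   68   68   68   67   66   -1
   6   29   67   68   69   67   67   67   66   68   70   64   -1
  12   28   67   69   67   67   69   69   67   69   64   -1   -1
  18   32   59   65   67   69   69   68   67   66   6
[... 1111 characters left out ...]
0   -1   -1   71   69   70   66   69   67   71   67   71   65
   6   -1   -1   67   68   68   71   70   69   70   69   70   45
  12   -1   67   67   69   69   68   68   68   67   67   68   31
  18   26   66   66   68   68   69   70   68   68   70   66   29
  24   30   27   -1   -1   68   69   68   67   68   69   66   30
  30   31   31   18   14   68   68   69   71   14   -1   -1   32
  36    8   31   15   14   57   65   69   71   15   -1   26   30
  42   31   29   14   13   14   12   14   14   12   -1   -1   29
  48   29   25   33   14   10   15   12   14   16   -1   27   29
  54   32   31   27   15   13   13   16   15   15   -1   -1   29
[3.20000e-03 8.00000e-03 1.05967e+01 3.60000e-02] 254
```

Section b is now about 20 mm toward +y of where I left it, which fits the announced knock; a is unchanged. I'll use c, held low in front of b, to push b back home.

Request:
{"name": "step_arm", "arguments": {
  "steps": [
    [-20,1,5,0],
    [-25,1,10,0],
    [-15,0,15,0],
    [-3,0,10,0],
    [0,0,0,0]
  ]
}}

```text
time: 44.5
tool_pos: [0.4724, 0.0658, 0.1177]
tool_rot: [-0.025, 0.63, 0.776, 0.004]
contact_force: [-0.6, 0.9, -1.7]
gripper_width: 0.603
```

```bash
python3 - <<'E'
from h import *
gof(.0003,.0605,.058)
P,im,ok=cloud("wrist","w17");topplane(P,ok);held_rep(P,ok)
E
```

```text
t44.5 pos [0.4724 0.0658 0.1177] yang 12.0 tilt 2.92 q6 -0.26 grip 0.60 F [-0.6  0.9 -1.7]
zax [-0.034  0.038 -0.999]
now-axes [-0.7  5.  59.7] turned-axes [-0.7  5.  59.7] turn(tool z) -0.3
plane slopes [-0.0229 -0.005 ] h 0.0413 8571 8830
tcp fr [-2.9 58.8] n 15317
y-18 743 [-23.5  24.6]
y-14 1077 [-24.3  24.9]
y-10 1241 [-25.1  25.8]
y-6 1338 [-26.1  27. ]
y-2 1407 [-26.8  27.7]
y2 1732 [-38.2  38.2]
y6 2189 [-35.9  32.5]
y10 1574 [-25.   25.8]
y14 3689 [-24.5  25.7]
y18 120 [-24.5   8.7]
x-26 1607 [-18.7  18.2]
x-18 2042 [-20.9  18.1]
x-10 2173 [-15.6  18. ]
x-2 2269 [-15.6  17.9]
x6 2395 [-18.8  17.8]
x14 2469 [-18.4  17.7]
x22 1590 [-19.4  17.6]
top-tcp 0.041098571621996635
slope [ 0.033 -0.191]
```

Request:
{"name": "step_arm", "arguments": {
  "steps": [
    [0,4,8,0],
    [0,0,10,0],
    [0,0,5,0],
    [0,0,0,0]
  ]
}}

```text
time: 44.95
tool_pos: [0.4767, 0.0693, 0.0946]
tool_rot: [-0.024, 0.629, 0.777, 0.005]
contact_force: [-0.5, 1.0, -1.1]
gripper_width: 0.597
```

```bash
python3 - <<'E'
from h import *
gof(.0006,.061,.058)
E
```

```text
t45.0 pos [0.4767 0.0693 0.0946] yang 12.1 tilt 2.83 q6 -0.25 grip 0.60 F [-0.5  1.  -1.1]
zax [-0.031  0.038 -0.999]
now-axes [-1.7 -0.4 36.5] turned-axes [-1.7 -0.4 36.5] turn(tool z) -0.2
```

Request:
{"name": "step_arm", "arguments": {
  "steps": [
    [0,0,8,0],
    [-1,0,10,0],
    [-1,0,10,0],
    [0,0,6,0],
    [0,0,0,0]
  ]
}}

```text
time: 45.45
tool_pos: [0.4798, 0.0737, 0.0748]
tool_rot: [-0.028, 0.629, 0.777, 0.008]
contact_force: [0.3, 0.5, -2.0]
gripper_width: 0.598
```

```bash
python3 - <<'E'
from h import *
gof(.0006,.0365,.056)
E
```

```text
t45.5 pos [0.4798 0.0737 0.0748] yang 12.1 tilt 3.31 q6 -0.26 grip 0.60 F [ 0.3  0.5 -2. ]
zax [-0.033  0.047 -0.998]
now-axes [-29.1  -4.5  17.4] turned-axes [-29.1  -4.6  17.4] turn(tool z) -0.2
```

Request:
{"name": "step_arm", "arguments": {
  "steps": [
    [0,-2,4,0],
    [0,-2,5,0],
    [-4,0,4,0],
    [-6,0,2,0],
    [-6,0,0,0],
    [-6,0,0,0],
    [0,0,0,0]
  ]
}}

```text
time: 46.15
tool_pos: [0.4878, 0.0603, 0.0769]
tool_rot: [-0.03, 0.629, 0.776, 0.019]
contact_force: [-1.0, -0.7, 1.3]
gripper_width: 0.597
```

```bash
python3 - <<'E'
from h import *
gof(.0006,.0365,.056)
P,im,ok=cloud("wrist","w18");topplane(P,ok);held_rep(P,ok)
E
```

```text
t46.1 pos [0.4878 0.0603 0.0769] yang 12.0 tilt 4.07 q6 -0.30 grip 0.60 F [-1.  -0.7  1.3]
zax [-0.023  0.067 -0.997]
now-axes [-14.9  -9.8  20. ] turned-axes [-14.8  -9.9  20. ] turn(tool z) -0.3
plane slopes [-0.0204 -0.0958] h 0.0435 9309 9713
tcp fr [10.6 50. ] n 5244
y-6 53 [-27.7  27.5]
y-2 89 [-27.5  27.6]
y2 443 [-39.1  39.1]
y6 852 [-32.2  32.2]
y10 570 [-22.9  26. ]
y14 1077 [-24.9  25.9]
y18 2091 [-24.9  25.2]
x-26 404 [ 8.6 19.8]
x-18 512 [-24.7  19.7]
x-10 578 [ 5.9 19.7]
x-2 676 [ 4.8 19.6]
x6 755 [-26.7  19.4]
x14 801 [-0.1 19.3]
x22 742 [-4.5 19.1]
top-tcp 0.042806671343855546
slope [ 0.041 -0.212]
```

Request:
{"name": "step_arm", "arguments": {
  "steps": [
    [0,0,-15,0],
    [5,-6,-25,0],
    [20,-4,-20,0],
    [20,0,0,0],
    [10,0,0,0],
    [0,0,0,0]
  ]
}}

```text
time: 46.8
tool_pos: [0.4645, 0.1075, 0.1404]
tool_rot: [-0.032, 0.63, 0.776, 0.016]
contact_force: [0.1, -1.0, -1.8]
gripper_width: 0.597
```

```bash
cat >> h.py <<'E'
def findb(lo=-.02):
    t=np.radians(FY);A=[]
    for c in("side","scene"):
        P,im,ok=cloud(c);d=P-np.r_[F,0]
        u=d[...,0]*np.cos(t)+d[...,1]*np.sin(t);v=-d[...,0]*np.sin(t)+d[...,1]*np.cos(t);A.append(np.stack([u,v,P[...,2]],-1)[ok])
    q=sel(np.vstack(A),-.035,.035,-.045,.09,.0635,.072)
    q=q[~((q[:,0]>-.001)&(q[:,1]<lo))]
    o=cv2.morphologyEx;m=lambda a,b,k:o(a,b,np.ones((27,27)))
    cv2.morphologyEx=m;r=fit(q,"b",0,20);cv2.morphologyEx=o
    return len(q),np.round(r,4)
E
python3 - <<'E'
from h import *
gof(.0006,.066,.1)
print(findb())
P,im,ok=cloud("wrist","w19");topplane(P,ok);held_rep(P,ok)
t=np.radians(FY);d=P-np.r_[F,0];u=d[...,0]*np.cos(t)+d[...,1]*np.sin(t);v=-d[...,0]*np.sin(t)+d[...,1]*np.cos(t)
k=ok&(abs(u)<.03)&(P[...,2]>.06)&(P[...,2]<.073)&(v<.075);print("b seen by wrist",k.sum(),np.round(np.percentile(v[k],[1,50,99]),4) if k.sum()>20 else '')
E
```

```text
t46.8 pos [0.4645 0.1075 0.1404] yang 11.8 tilt 4.08 q6 -0.19 grip 0.60 F [ 0.1 -1.  -1.8]
zax [-0.03   0.064 -0.997]
now-axes [-37.6   3.6  37.8] turned-axes [-37.7   3.3  37.8] turn(tool z) -0.5
(417, array([2.0000e-03, 3.0000e-03, 6.7168e+00, 8.8070e-01]))
plane slopes [-0.0293 -0.093 ] h 0.0436 9252 9667
tcp fr [ -2.3 100. ] n 5241
y-6 51 [-27.1  27.8]
y-2 101 [-27.3  27.9]
y2 413 [-38.9  39.1]
y6 864 [-32.1  32.5]
y10 571 [-21.   26.1]
y14 938 [-23.6  26.3]
y18 2230 [-24.2  25.5]
x-26 321 [ 6.1 20.2]
x-18 464 [-25.9  20.2]
x-10 540 [ 6.7 20. ]
x-2 629 [ 5.7 19.9]
x6 807 [-24.9  19.7]
x14 862 [ 1.8 19.4]
x22 863 [-4.5 19.2]
top-tcp 0.04288681544657352
slope [ 0.033 -0.206]
b seen by wrist 590 [-0.0159 -0.0082 -0.0033]
```

Request:
{"name": "step_arm", "arguments": {
  "steps": [
    [-12,2,10,0],
    [-16,2,12,0],
    [-12,1,12,0],
    [-2,0,6,0],
    [0,0,0,0]
  ]
}}

```text
time: 47.45
tool_pos: [0.4763, 0.0636, 0.0907]
tool_rot: [-0.034, 0.632, 0.774, 0.013]
contact_force: [0.7, 0.5, -1.4]
gripper_width: 0.601
```

```bash
python3 - <<'E'
from h import *
gof(.001,.0625,.058)
E
```

```text
t47.5 pos [0.4763 0.0636 0.0907] yang 11.6 tilt 4.17 q6 -0.28 grip 0.60 F [ 0.7  0.5 -1.4]
zax [-0.036  0.063 -0.997]
now-axes [ 4.7  1.5 33.1] turned-axes [ 4.7  1.6 33.1] turn(tool z) -0.7
```

Request:
{"name": "step_arm", "arguments": {
  "steps": [
    [5,2,2,-0.7],
    [1,0,8,0],
    [0,0,10,0],
    [0,0,10,0],
    [0,0,4,0],
    [0,0,0,0]
  ]
}}

```text
time: 48.05
tool_pos: [0.4756, 0.0739, 0.0545]
tool_rot: [-0.034, 0.626, 0.779, 0.014]
contact_force: [-0.6, -0.2, -2.5]
gripper_width: 0.601
```

```bash
python3 - <<'E'
from h import *
gof(.001,.0405,.056)
E
```

```text
t48.0 pos [0.4756 0.0739 0.0545] yang 12.4 tilt 4.19 q6 -0.28 grip 0.60 F [-0.6 -0.2 -2.5]
zax [-0.036  0.064 -0.997]
now-axes [-25.1  -0.8  -3.2] turned-axes [-25.1  -0.7  -3.2] turn(tool z) 0.1
```

Free descent this time. I push b home with c.

Request:
{"name": "step_arm", "arguments": {
  "steps": [
    [-5,0,0,0],
    [-6,0,-1,0],
    [-6,0,-1,0],
    [-5,0,-1,0],
    [-3,0,0,0],
    [-2,0,0,0],
    [0,0,0,0]
  ]
}}

```text
time: 48.75
tool_pos: [0.4819, 0.049, 0.0573]
tool_rot: [-0.038, 0.627, 0.778, 0.018]
contact_force: [-0.4, 0.5, -1.8]
gripper_width: 0.605
```

```bash
python3 - <<'E'
from h import *
gof(.001,.0405,.026);print(findb())
E
```

```text
t48.8 pos [0.4819 0.049  0.0573] yang 12.3 tilt 4.83 q6 -0.34 grip 0.60 F [-0.4  0.5 -1.8]
zax [-0.037  0.076 -0.996]
now-axes [-2.1 -0.9 31.2] turned-axes [-2.1 -0.9 31.2] turn(tool z) 0.0
(262, array([ 3.5000e-03, -6.9000e-03, -3.5774e+00,  7.1680e-01]))
```

Request:
{"name": "step_arm", "arguments": {
  "steps": [
    [0,-1,7,0],
    [0,0,8,0],
    [0,0,7,0],
    [0,0,5,0],
    [0,0,2,0]
  ]
}}

```text
time: 49.35
tool_pos: [0.4804, 0.0493, 0.0261]
tool_rot: [-0.036, 0.627, 0.778, 0.017]
contact_force: [-0.7, -0.0, -0.6]
gripper_width: 0.602
```

```bash
python3 - <<'E'
from h import *
gof(.001,.038,.0275)
E
```

```text
t49.4 pos [0.4804 0.0493 0.0261] yang 12.3 tilt 4.57 q6 -0.34 grip 0.60 F [-0.7 -0.  -0.6]
zax [-0.035  0.072 -0.997]
now-axes [-2.5 -0.2 -1.6] turned-axes [-2.5 -0.2 -1.6] turn(tool z) 0.0
```

Request:
{"name": "step_arm", "arguments": {
  "steps": [
    [-2,0,1,0],
    [-1,0,0,0],
    [0,0,0,0]
  ]
}}

```text
time: 49.65
tool_pos: [0.4809, 0.0488, 0.026]
tool_rot: [-0.039, 0.627, 0.778, 0.019]
contact_force: [-0.8, 0.1, -1.1]
gripper_width: 0.602
```

Request:
{"name": "step_arm", "arguments": {
  "claw": 80,
  "steps": [
    [0,0,0,0],
    [0,0,0,0],
    [0,0,0,0],
    [0,0,-5,0],
    [0,0,-20,0],
    [0,0,-20,0],
    [0,0,-20,0],
    [0,0,-20,0]
  ]
}}

```text
time: 50.45
tool_pos: [0.4826, 0.0408, 0.1115]
tool_rot: [-0.04, 0.627, 0.778, 0.016]
contact_force: [0.6, 0.3, 0.3]
gripper_width: 0.802
```

Request:
{"name": "step_arm", "arguments": {
  "steps": [
    [0,0,-20,0],
    [-15,0,-20,0],
    [-30,0,-20,0],
    [-30,0,-20,0],
    [-20,0,-15,0],
    [0,0,0,0]
  ]
}}

```text
time: 51.05
tool_pos: [0.5092, -0.0631, 0.2088]
tool_rot: [-0.034, 0.626, 0.779, 0.018]
contact_force: [-0.3, 1.0, -0.0]
gripper_width: 0.802
```

```bash
python3 - <<'E'
from h import *
P,im,ok=cloud("wrist","w20")
for n,a,b in(("a",-.096,-.03),("b",-.029,.0045),("c",.0055,.07)): print(n,inframe(P,ok,n,a,b,.0635,.0745))
t=np.radians(FY);d=P-np.r_[F,0];u=d[...,0]*np.cos(t)+d[...,1]*np.sin(t);v=-d[...,0]*np.sin(t)+d[...,1]*np.cos(t)
for x in (-20,-5,5,20):
    k=ok&(abs(u-x/1e3)<.004)&(P[...,2]>.058)&(P[...,2]<.08)&(abs(v)<.12);h=np.histogram(v[k]*1e3,bins=np.arange(-100,84,2))[0]
    z=[(int(e),round(float(np.median(P[...,2][k&(v*1e3>=e)&(v*1e3<e+2)])*1e3))) for e,n in zip(np.arange(-100,84,2),h) if n>3]
    s="";print(x," ".join(f"{e}:{q}" for e,q in z))
goto(.561,-.20,.25,38)
E
```

```text
a (4564, np.float32(0.0668), array([ 7.000e-04, -6.220e-02, -1.107e+00,  8.462e-01]))
b (2809, np.float32(0.0668), array([ 1.5000e-03, -1.1800e-02, -3.0796e+00,  6.9420e-01]))
c (3820, np.float32(0.0668), array([ 7.000e-04,  3.700e-02, -1.728e-01,  8.648e-01]))
-20 -100:61 -98:62 -96:67 -94:67 -92:67 -90:67 -88:67 -86:67 -84:67 -82:67 -80:66 -78:67 -76:67 -74:67 -72:67 -70:67 -68:67 -66:67 -64:67 -62:67 -60:67 -58:67 -56:67 -54:67 -52:67 -50:67 -48:67 -46:66 -44:67 -42:67 -40:67 -38:67 -36:67 -34:67 -32:67 -30:66 -28:67 -26:67 -24:67 -22:67 -20:67 -18:67 -16:67 -14:66 -12:66 -10:67 -8:67 -6:67 -4:67 -2:67 0:67 2:67 4:66 6:67 8:67 10:67 12:67 14:67 16:67 18:67 20:67 22:67 24:67 26:67 28:67 30:67 32:67 34:67 36:67 38:66 40:67 42:67 44:67 46:67 48:67 50:67 52:67 54:66
-5 -100:62 -98:62 -96:60 -80:66 -78:67 -76:67 -74:67 -72:67 -70:67 -68:67 -66:67 -64:67 -62:67 -60:67 -58:67 -56:67 -54:66 -52:67 -50:67 -48:67 -46:67 -44:67 -42:67 -40:67 -38:67 -36:67 -34:67 -32:67 -30:67 -28:67 -26:67 -24:67 -22:67 -20:67 -18:67 -16:67 -14:67 -12:67 -10:67 -8:67 -6:67 -4:67 -2:67 0:67 2:67 4:66 6:67 8:6
[... 598 characters left out ...]
96:67 -94:67 -92:67 -90:67 -88:67 -86:67 -84:67 -82:67 -80:67 -78:67 -76:67 -74:67 -72:67 -70:67 -68:67 -66:66 -64:67 -62:67 -60:67 -58:67 -56:67 -54:67 -52:67 -50:67 -48:67 -46:66 -44:67 -42:67 -40:67 -38:67 -36:67 -34:67 -32:67 -30:67 -28:67 -26:67 -24:67 -22:67 -20:67 -18:67 -16:67 -14:67 -12:67 -10:67 -8:67 -6:66 -4:66 -2:67 0:67 2:67 4:66 6:67 8:67 10:67 12:67 14:67 16:67 18:67 20:67 22:67 24:67 26:67 28:66 30:67 32:67 34:67 36:67 38:67 40:67 42:66 44:67 46:67 48:67 50:67 52:67 54:66
t51.1 pos [ 0.5085 -0.0619  0.2077] yang 12.4 tilt 4.54 q6 -0.52 grip 0.80 F [-0.   0.4  0.2]
zax [-0.032  0.072 -0.997]
now-axes [-142.4   20.8  -53.9] turned-axes [-137.5  -44.4  -52.4] turn(tool z) -25.6
```

All three sections now stand nested and flat (a −62.2, b −11.8, c 37.0 mm, tops level at 67 mm). Next is the wedge, including which way its slope faces.

Request:
{"name": "step_arm", "arguments": {
  "claw": 100,
  "steps": [
    [-20,0,-8,0],
    [-40,0,-8,0],
    [-45,0,-8,0],
    [-45,0,-5,0],
    [-30,0,0,-8],
    [-5,0,0,-8],
    [0,0,0,-8],
    [0,0,0,-2]
  ]
}}

```text
time: 51.9
tool_pos: [0.5482, -0.2404, 0.213]
tool_rot: [-0.037, 0.423, 0.905, 0.028]
contact_force: [0.0, 0.0, -0.4]
gripper_width: 0.997
```

```bash
python3 - <<'E'
from h import *
goto(.561,-.2735,.03,38)
P,im,ok=cloud("wrist","w21");q=sel(P[ok],.5,.64,-.35,-.2,.062,.078)
r=cv2.minAreaRect((q[:,:2]*1000).astype(np.float32));print(len(q),"top rect",np.round(r[0],1),np.round(r[1],1),round(r[2],1))
c=np.array(r[0])/1000;ang=r[2] if r[1][0]>r[1][1] else r[2]+90
ang=(ang-38+90)%180-90+38;w=np.radians(ang);ax=np.array([np.cos(w),np.sin(w)]);ay=np.array([-np.sin(w),np.cos(w)]);print("ang",ang)
for nm in("side","scene","wrist"):
    P,im,ok=cloud(nm);Q=P[ok];d=Q[:,:2]-c;a=d@ax;b=d@ay;k=(abs(a)<.02)&(abs(b)<.03)&(Q[:,2]>.008)&(Q[:,2]<.062)
    for lo,hi in((.008,.025),(.025,.045),(.045,.062)):
        m=k&(Q[:,2]>lo)&(Q[:,2]<hi)
        for sgn in(-1,1):
            mm=m&(b*sgn>0)
            if mm.sum()>3: print(nm,lo,"side",sgn,mm.sum(),"b mm",np.round(np.median(b[mm])*1000,1))
goto(c[0],c[1],.035,ang)
E
```

```text
t51.9 pos [ 0.5482 -0.2404  0.213 ] yang 39.9 tilt 5.33 q6 -1.26 grip 1.00 F [ 0.   0.  -0.4]
zax [-0.044  0.082 -0.996]
now-axes [-50.1 -14.8 178.9] turned-axes [-50.4 -13.7 178.9] turn(tool z) 1.9
2634 top rect [ 564.6 -278.6] [50.2 38.2] 37.5
ang 37.48714065551758
side 0.008 side -1 52 b mm -18.5
side 0.025 side -1 68 b mm -18.7
side 0.045 side -1 59 b mm -18.4
scene 0.008 side 1 14 b mm 9.0
scene 0.025 side 1 19 b mm 11.5
scene 0.045 side 1 20 b mm 15.2
wrist 0.008 side 1 73 b mm 9.8
wrist 0.025 side 1 88 b mm 13.1
wrist 0.045 side 1 80 b mm 16.4
t52.1 pos [ 0.5484 -0.2403  0.2137] yang 39.7 tilt 5.27 q6 -1.26 grip 1.00 F [ 0.3 -0.6 -0.9]
zax [-0.043  0.081 -0.996]
now-axes [-55.7 -15.3 174.1] turned-axes [-56.2 -13.8 174.1] turn(tool z) 2.2
```

The sloping face is on the +y side at yaw 37.5°, so only a 25° turn is needed. I go down.

Request:
{"name": "step_arm", "arguments": {
  "steps": [
    [-15,-4,15,2],
    [-20,-6,25,0],
    [-14,-4,30,0],
    [-4,-1,30,0],
    [0,0,20,0],
    [0,0,6,0],
    [0,0,0,0]
  ]
}}

```text
time: 52.8
tool_pos: [0.5666, -0.2785, 0.0809]
tool_rot: [-0.035, 0.441, 0.896, 0.027]
contact_force: [0.3, -0.0, 0.1]
gripper_width: 0.998
```

```bash
python3 - <<'E'
from h import *
goto(.5659,-.2803,.036,37.5)
E
```

```text
t52.8 pos [ 0.5666 -0.2785  0.0809] yang 37.6 tilt 5.08 q6 -1.26 grip 1.00 F [ 0.3 -0.   0.1]
zax [-0.039  0.079 -0.996]
now-axes [-4.9 -2.4 44.6] turned-axes [-4.9 -2.4 44.6] turn(tool z) 0.1
```

Request:
{"name": "step_arm", "arguments": {
  "steps": [
    [-4,-2,10,0],
    [-1,0,14,0],
    [0,0,12,0],
    [0,0,7,0],
    [0,0,1,0],
    [0,0,0,0]
  ]
}}

```text
time: 53.4
tool_pos: [0.5686, -0.2811, 0.0369]
tool_rot: [-0.032, 0.441, 0.897, 0.027]
contact_force: [-0.4, -0.2, -0.0]
gripper_width: 1.004
```

Request:
{"name": "step_arm", "arguments": {
  "claw": 0,
  "steps": [
    [0,0,0,0],
    [0,0,0,0],
    [0,0,0,0],
    [0,0,0,0],
    [0,0,0,0],
    [0,0,0,0]
  ]
}}

```text
time: 54.0
tool_pos: [0.5701, -0.2822, 0.0395]
tool_rot: [-0.03, 0.441, 0.897, 0.026]
contact_force: [0.4, -0.3, -1.2]
gripper_width: 0.576
```

Request:
{"name": "step_arm", "arguments": {
  "steps": [
    [0,0,-15,0],
    [0,0,-25,0],
    [0,0,-30,5],
    [0,0,-30,8],
    [0,0,-20,8],
    [0,0,0,4],
    [0,0,0,0]
  ]
}}

```text
time: 54.7
tool_pos: [0.5736, -0.2914, 0.1689]
tool_rot: [-0.035, 0.631, 0.775, 0.019]
contact_force: [-0.6, 0.0, -1.7]
gripper_width: 0.575
```

Request:
{"name": "step_arm", "arguments": {
  "steps": [
    [20,0,0,0],
    [40,-2,0,0],
    [45,-2,0,0],
    [45,-2,0,0],
    [45,-2,0,0],
    [40,-2,0,0],
    [20,0,0,0],
    [0,0,0,0]
  ]
}}

```text
time: 55.5
tool_pos: [0.5077, -0.0371, 0.1906]
tool_rot: [-0.035, 0.627, 0.778, 0.019]
contact_force: [-0.1, -0.7, -1.0]
gripper_width: 0.576
```

```bash
python3 - <<'E'
from h import *
gof(0,.074,.135)
P,im,ok=cloud("wrist","w22");topplane(P,ok)
s=state();p=s["tool_pos"];q=held(P,ok,p[2]+.025,p[2]+.045)
d=p[:2]-F;t=np.radians(FY);tc=np.array([d[0]*np.cos(t)+d[1]*np.sin(t),-d[0]*np.sin(t)+d[1]*np.cos(t)])*1e3
k=(q[:,1]>tc[1]+8);q=q[k]-tc;r=cv2.minAreaRect(q.astype(np.float32));print("far edge",np.round(np.percentile(q,[1,99],0),1),np.round(r[2],1))
for x in(-18,0,18):
    m=abs(q[:,0]-x)<3;print(x,np.round(np.percentile(q[m,1],99),1))
E
```

```text
t55.5 pos [ 0.5077 -0.0371  0.1906] yang 12.3 tilt 4.54 q6 -0.48 grip 0.58 F [-0.1 -0.7 -1. ]
zax [-0.03   0.073 -0.997]
now-axes [118.8  -8.6  65.2] turned-axes [118.8  -8.6  65.2] turn(tool z) 0.0
plane slopes [-0.0295 -0.0048] h 0.0318 7751 8057
far edge [[-30.4   8.2]
 [ 30.6  24.8]] 0.1
-18 24.9
0 24.6
18 24.9
```

The wedge is held upright with its point at the TCP's y. I move over the gap.

Request:
{"name": "step_arm", "arguments": {
  "steps": [
    [25,-2,5,0],
    [40,-3,10,0],
    [30,-3,15,0],
    [11,0,18,0],
    [3,0,10,0],
    [0,0,2,0],
    [0,0,0,0]
  ]
}}

```text
time: 56.25
tool_pos: [0.4778, 0.0665, 0.1382]
tool_rot: [-0.032, 0.629, 0.777, 0.018]
contact_force: [0.0, -0.3, -1.4]
gripper_width: 0.578
```

```bash
python3 - <<'E'
from h import *
gof(0.0005,.070,.09)
E
```

```text
t56.2 pos [0.4778 0.0665 0.1382] yang 12.1 tilt 4.25 q6 -0.28 grip 0.58 F [ 0.  -0.3 -1.4]
zax [-0.028  0.069 -0.997]
now-axes [ 8.4 -1.1 49. ] turned-axes [ 8.4 -1.1 49. ] turn(tool z) -0.2
```

Request:
{"name": "step_arm", "arguments": {
  "steps": [
    [8,-1,2,0],
    [1,0,8,0],
    [0,0,12,0],
    [0,0,12,0],
    [0,0,10,0],
    [0,0,4,0],
    [0,0,0,0]
  ]
}}

```text
time: 56.95
tool_pos: [0.4802, 0.0779, 0.106]
tool_rot: [-0.031, 0.63, 0.776, 0.02]
contact_force: [0.1, -0.4, -0.7]
gripper_width: 0.572
```

```bash
python3 - <<'E'
from h import *
gof(0.0005,.0685,.053)
E
```

```text
t57.0 pos [0.4802 0.0779 0.106 ] yang 11.9 tilt 4.24 q6 -0.26 grip 0.57 F [ 0.1 -0.4 -0.7]
zax [-0.022  0.071 -0.997]
now-axes [-4.1 -6.1 52.9] turned-axes [-4.1 -6.1 52.9] turn(tool z) -0.4
```

Request:
{"name": "step_arm", "arguments": {
  "steps": [
    [2,-3,-4,-0.4],
    [1,-3,-1,0],
    [0,0,0,0],
    [-0.5,0,8,0],
    [-0.5,0,10,0],
    [-0.5,0,10,0],
    [-0.5,0,10,0],
    [0,0,6,0]
  ]
}}

```text
time: 57.75
tool_pos: [0.4738, 0.0773, 0.0622]
tool_rot: [-0.027, 0.627, 0.779, 0.019]
contact_force: [0.2, -5.2, 4.2]
gripper_width: 0.577
```

```bash
python3 - <<'E'
from h import *
gof(0.0005,.0685,.053)
P,im,ok=cloud("wrist","w23");topplane(P,ok)
E
```

```text
t57.8 pos [0.4738 0.0773 0.0622] yang 12.3 tilt 3.76 q6 -0.27 grip 0.58 F [ 0.2 -5.2  4.2]
zax [-0.019  0.063 -0.998]
now-axes [-1.6 -0.   9.1] turned-axes [-1.6 -0.   9.1] turn(tool z) 0.0
plane slopes [-0.0197 -0.0232] h 0.0328 7803 8134
```

The wedge is in the gap, touching both sides. I press it down.

Request:
{"name": "step_arm", "arguments": {
  "steps": [
    [-1,0,3,0],
    [-0.5,0,3,0],
    [0,0,3,0],
    [0,0,3,0],
    [0,0,3,0],
    [0,0,2.5,0],
    [0,0,2.5,0],
    [0,0,2,0]
  ]
}}

```text
time: 58.6
tool_pos: [0.4764, 0.0762, 0.0536]
tool_rot: [-0.032, 0.628, 0.778, 0.016]
contact_force: [-9.5, -3.7, 15.2]
gripper_width: 0.575
```

Request:
{"name": "step_arm", "arguments": {
  "steps": [
    [0,0,2,0],
    [0,0,2,0],
    [0,0,2,0]
  ]
}}

```text
time: 58.9
tool_pos: [0.4765, 0.0763, 0.0535]
tool_rot: [-0.035, 0.628, 0.778, 0.015]
contact_force: [-10.0, -3.1, 17.6]
gripper_width: 0.576
```

```bash
python3 - <<'E'
from h import *
gof(0.0005,.0685,.053)
P,im,ok=cloud("wrist","w24");topplane(P,ok)
E
```

```text
t58.9 pos [0.4765 0.0763 0.0535] yang 12.2 tilt 4.32 q6 -0.27 grip 0.58 F [-10.   -3.1  17.6]
zax [-0.035  0.066 -0.997]
now-axes [ 0.5 -2.5  0.6] turned-axes [ 0.5 -2.5  0.6] turn(tool z) -0.1
plane slopes [-0.033  -0.0077] h 0.0321 7809 8167
```

The wedge is jammed at 17 N with its point about 38 mm above the floor. I release, lift and check.

Request:
{"name": "step_arm", "arguments": {
  "claw": 80,
  "steps": [
    [0,0,0,0],
    [0,0,0,0],
    [0,0,0,0],
    [0,0,0,0],
    [0,0,-8,0],
    [0,0,-20,0],
    [0,0,-25,0],
    [0,0,-30,0]
  ]
}}

```text
time: 59.75
tool_pos: [0.4737, 0.0713, 0.1309]
tool_rot: [-0.042, 0.628, 0.777, 0.01]
contact_force: [1.7, -0.4, 0.8]
gripper_width: 0.795
```

Request:
{"name": "step_arm", "arguments": {
  "steps": [
    [0,0,-30,0],
    [-20,0,-30,0],
    [-30,0,-20,0],
    [-25,0,0,0],
    [0,0,0,0]
  ]
}}

```text
time: 60.25
tool_pos: [0.4967, -0.0096, 0.2162]
tool_rot: [-0.036, 0.626, 0.779, 0.013]
contact_force: [-0.6, 1.2, 0.1]
gripper_width: 0.801
```

```bash
python3 - <<'E'
from h import *
P,im,ok=cloud("wrist","w25");print(state()["tool_pos"],state()["contact_force"])
for n,a,b in(("a",-.096,-.03),("b",-.029,.0045),("c",.0055,.07)): print(n,inframe(P,ok,n,a,b,.0635,.0715))
print("w",inframe(P,ok,"w",.045,.11,.077,.1))
t=np.radians(FY);d=P-np.r_[F,0];u=d[...,0]*np.cos(t)+d[...,1]*np.sin(t);v=-d[...,0]*np.sin(t)+d[...,1]*np.cos(t);z=P[...,2]
k=ok&(abs(u)<.02)&(v>.062)&(v<.085)&(z>.077)&(z<.1)
print("wedge plane",k.sum(),np.linalg.lstsq(np.c_[u[k],v[k],np.ones(k.sum())],z[k],rcond=None)[0].round(4),np.median(z[k]))
P,im,ok=cloud("side");q=sel(P[ok],.65,.71,0.01,.075,.22,.25);print("sander top",len(q),np.median(q,0) if len(q) else '')
E
```

```text
[ 0.49679043 -0.00851428  0.21659996] [ 0.0927432  -0.71580625  0.85116513]
a (3820, np.float32(0.0669), array([ 1.000e-03, -6.160e-02, -1.004e+00,  8.448e-01]))
b (2561, np.float32(0.0669), array([ 0.0014, -0.0119, -0.579 ,  0.7055]))
c (3726, np.float32(0.0668), array([5.00e-04, 3.73e-02, 2.44e-01, 8.73e-01]))
w (3281, np.float32(0.0854), array([0.0032, 0.0669, 0.4829, 0.9552]))
wedge plane 1639 [-0.0327 -0.0308  0.0879] 0.08562452
sander top 63 [0.6748236  0.03115719 0.23195222]
```

```bash
python3 -c "
from plant import *
print(job_done())"
```

```text
the job is handed in; nothing more can be done
None
```

The job is handed in at about 60 s of the 210 s allowed; no verdict came back. The one sanding block present hangs on the middle hook (hook 1). Sections a, b and c are nested against the stop, and the wedge is pressed in to about 17 N and released.

Last checks, in the frame's axes:

| Part | Measured | Needed |
|---|---|---|
| Section a, along the row | −61.6 mm | −66 to −58 mm |
| Section b, along the row | −11.9 mm | −16 to −8 mm |
| Section c, along the row | 37.3 mm | 34 to 42 mm |
| Section tops | about 67 mm, level | 67 mm |
| Wedge point, along the row | 66.9 mm | 63 to 73 mm |
| Wedge point, above the floor | about 38 mm | 29 to 45 mm |
| Wedge off centre (x) | 3 mm | within 12 mm |
| Wedge tilt | about 0.045 rad | below 0.08 rad |
| Sanding block top | 0.232 to 0.234 m | 0.234 m (computed for hanging) |

- **Section b moved:** it was found about 20 mm out of place after I had seated it, either from the announced knock or from my first try at lowering c, which landed on it. I pushed it back using section c and checked the nesting before driving the wedge.
- **Wrist lean:** the wrist drifted to a lean of up to about 5° over the run and I could not remove it. This is probably why the wedge is slightly tilted.
- **Weaker checks:** the b fit overlapped poorly (0.71), because its outline merges with a and c. A side-view reading put the sanding block about 10 mm off the hook in y, against about 2 mm from the closer wrist view. That side view sees only part of the top; both are within the 16 mm limit.
- **Bottle, tape and screwdriver:** the arm was never near them and I saw no sign they moved, but I did not measure them again at the end.

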